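Load, pin and light the control-unit test fixture

TASK

Put every control unit on the bench into the test fixture, each in a bay of its own, slid lug first until it is fully home in the fork, and lock each with a headed pin from the rack, pushed down through fork and lug until its head is seated. Once all units are pinned, take the inspection lamp by its handle, lift it up into the overhead bayonet mount with the handle pointing straight away from the posts, and twist it counter-clockwise as seen from above until its lugs lock; leave it hanging there. Do not disturb the interface box, the bottle or the screwdriver.

Things in the scene. Friction and masses are not known exactly. Their poses are not given: they have to be found in the camera images.
- unit_a: Control unit, 0.3 kg; absent in some runs. Aluminium case 100 (x) x 60 (y) x 28 mm high; on top, centred, a black connector block 56 (x) x 26 (y) x 30 mm high (top at 58 mm), the place to grip. From its +x end a flat drilled lug sticks out to 94 mm from the origin. Origin: centre of the underside, z up.
- unit_b: Control unit, 0.3 kg; absent in some runs. Aluminium case 100 (x) x 60 (y) x 28 mm high; on top, centred, a black connector block 56 (x) x 26 (y) x 30 mm high (top at 58 mm), the place to grip. From its +x end a flat drilled lug sticks out to 94 mm from the origin. Origin: centre of the underside, z up.
- unit_c: Control unit, 0.3 kg; absent in some runs. Aluminium case 100 (x) x 60 (y) x 28 mm high; on top, centred, a black connector block 56 (x) x 26 (y) x 30 mm high (top at 58 mm), the place to grip. From its +x end a flat drilled lug sticks out to 94 mm from the origin. Origin: centre of the underside, z up.
- unit_a_hole (a point): Centre of this unit's lug hole: 18 mm wide, vertical, 70 mm along +x from the unit's origin. The lug is 8 mm thick, 20 to 28 mm above the unit's underside, 30 mm wide out to 86 mm from the origin, then a 20 mm wide nose out to 94 mm.
- unit_b_hole (a point): Centre of this unit's lug hole: 18 mm wide, vertical, 70 mm along +x from the unit's origin. The lug is 8 mm thick, 20 to 28 mm above the unit's underside, 30 mm wide out to 86 mm from the origin, then a 20 mm wide nose out to 94 mm.
- unit_c_hole (a point): Centre of this unit's lug hole: 18 mm wide, vertical, 70 mm along +x from the unit's origin. The lug is 8 mm thick, 20 to 28 mm above the unit's underside, 30 mm wide out to 86 mm from the origin, then a 20 mm wide nose out to 94 mm.
- pin_a: Headed steel pin, 70 g. Origin: centre of the lower tip, z up along the pin. Shank 12 mm diameter, 38 mm long, tapered tip; flange 26 mm diameter from 38 to 44 mm; grip cylinder 20 mm diameter from 44 to 76 mm (top). Hangs in the rack with its origin 12 mm above the bench; seated in a fork its origin is 14 mm above the bench.
- pin_b: Headed steel pin, 70 g. Origin: centre of the lower tip, z up along the pin. Shank 12 mm diameter, 38 mm long, tapered tip; flange 26 mm diameter from 38 to 44 mm; grip cylinder 20 mm diameter from 44 to 76 mm (top). Hangs in the rack with its origin 12 mm above the bench; seated in a fork its origin is 14 mm above the bench.
- pin_c: Headed steel pin, 70 g. Origin: centre of the lower tip, z up along the pin. Shank 12 mm diameter, 38 mm long, tapered tip; flange 26 mm diameter from 38 to 44 mm; grip cylinder 20 mm diameter from 44 to 76 mm (top). Hangs in the rack with its origin 12 mm above the bench; seated in a fork its origin is 14 mm above the bench.
- rack: Fixed wooden pin rack 40 (x) x 160 (y) x 50 mm high with three 16 mm holes at y = -60, 0, +60 mm; the pins hang in them by their flanges. Origin: centre of its underside on the bench.
- fixture: Fixed test fixture: black base plate 210 (x) x 240 (y) x 12 mm, three bays side by side in y, 76 mm apart, a steel fork at the +x end of each; units lie with their +x along fixture +x. Rails 16 mm high stand between and outside the bays, fixture x = -95 to +35 mm, leaving 64 mm; bays are open from above and from -x. Origin: centre of the plate's underside, z up.
- bay0 (a point): Mouth of bay 0's fork hole (fixture x = 70, y = -76 mm), on top of the upper fork plate, 52 mm above the bench; axes as the fixture's. Each fork: two steel plates, 40 (x) x 38 (y) mm, with 16 mm holes; the gap between them, 30.5 to 41.5 mm above the bench, takes the lug. Cheeks at its sides are 38 mm apart.
- bay1 (a point): Mouth of bay 1's fork hole (fixture x = 70, y = 0), 52 mm above the bench; axes as the fixture's. A unit is home when its case meets the fork's front face (fixture x = 50 mm): then its origin is at fixture x = 0, its underside 12 mm above the bench, and the holes are aligned.
- bay2 (a point): Mouth of bay 2's fork hole (fixture x = 70, y = +76 mm), 52 mm above the bench; axes as the fixture's. To be clear of the fork when lowered into a bay, a unit's origin must be at least 46 mm short of home (fixture x below -46 mm); it is then slid on along fixture +x, about 50 mm.
- lamp: Inspection lamp, 0.2 kg, stands lens down. Body 68 mm diameter, 46 mm high; collar 42 mm diameter above it to 74 mm; two bayonet lugs along its +x and -x, 14 mm wide, to 36 mm from the axis, 64 to 72 mm high. Bar handle along its -x to 162 mm from the axis, 16 mm wide, 18 to 42 mm high, small foot under its end. Origin: axis, underside; z up.
- lamp_end (a point): Point in the lamp's handle near its end: 160 mm along the lamp's -x from its axis, 30 mm above its underside. Best grip: across the handle about 120 mm from the axis, clear of the mount; centre of mass about 18 mm from the axis.
- mount: Fixed overhead bayonet mount. Clear plate, underside (socket ceiling) 190 mm above the bench, reaching 48 mm to -x and 55 mm to either side of the socket axis, on two posts at +x (120 mm from the axis). Round socket below it, 92 mm diameter, open at the bottom 164 mm above the bench. Origin: on the socket axis at bench height, z up.
- mount_entry (a point): On the socket axis at the ceiling, 190 mm above the bench; axes as the mount's. The lamp enters with its handle along the mount's -x (under the single raised rib): slots for its lugs, about 22 mm wide, at -x and +x. With its collar against the ceiling the lamp's origin is 116 mm above the bench.
- mount_lock (a point): On top of the mount's plate, on the double rib that marks the locked bearing of the handle: 60 degrees counter-clockwise from -x. A ridge on the way is cleared with the lamp's origin 112 to 116 mm above the bench; at about 60 degrees a stop, and the lugs drop into pockets (origin 107 mm) that hold it. Clockwise is blocked.
- interface_box: Bystander: black electronics box 80 x 130 x 38 mm. Leave alone.
- bottle: Bystander: small bottle, 48 mm diameter, 100 mm high. Leave alone.
- screwdriver: Bystander: screwdriver about 140 mm long lying near the pin rack. Leave alone.
Not all that is in view belongs to the job. What is shaped like the unit_c but blue or purple is not meant.

How it is judged:
By the outcome, as a careful person would: the job done as asked, in the order asked, and still so for the second after the job is handed in, with the robot touching nothing.
Of unit_a, unit_b, unit_c only 2 to 3 are there at a start; the rules pass over those that are not, and their reading is None.
At some moment in a run one of unit_a, unit_b, unit_c may be knocked a few centimetres aside while the robot is not near it.
It also fails if it takes over 210 s, if anything falls off the work surface, if the arm or the gripper's body presses on something with over 40 N, if the wrist force passes 120 N, or if a joint passes its speed limit or range.

ROBOT

A 6-joint arm with a two-finger parallel gripper is mounted at the origin on the work surface. World frame = base frame: x ahead of the robot, y to its left, z up, the work surface at z = 0. Lengths are in m, angles in rad, forces in N, time in s.
With the tool pointing down it reaches from about 0.375 to 0.9 m from the base axis. Payload 3.1 kg.
Tool frame: the origin (TCP) lies at the very end of the fingers, on their centre line; the grasp point (between the pads) lies 19 mm behind it (manip.pinch_z is the distance from the TCP to the grasp point, in m); z points along the fingers, y is the direction in which the jaws open and shut (so a half turn about z gives the same grasp; the last joint's range is limited). The gripper opens to 85 mm and grips with 20 to 120 N. Pads are 22 mm wide; open, the fingers measure 114 mm over their backs; the gripper's body (76 mm by 85 mm) begins 54 mm behind the grasp point. The pads swing forward as they close: fully open they stand 13 mm farther back than shut.
Start: joints at [-1.296, 0.527, 1.433, -0, 1.181, -0.178], TCP at [0.273, -0.562, 0.231] pointing down, gripper open.
Joint ranges: [-3.08, 3.08], [-0.75, 2.2], [0.22, 2.44], [-1.43, 4.57], [0, 2.65], [-2.85, 2.85]. Speed limits (rad/s): [2.79, 2.79, 3.14, 3.14, 3.14, 3.14].

INTERFACE

Orientations are given as a unit quaternion [x, y, z, w].
In Python, from station import manip gives the robot as it stands.
- The arm moves only by the tool drive_tool, never from a script. Its argument "increments" is a list of rows, each a list of 7 numbers: the closure in counts, from 0 (fully open) to 255 (shut), then the shift along the tool's x, y, z in cm, then the turn, a rotation vector about the tool's x, y, z in rad. A call has 1 to 20 rows; each row is the pose to reach, as a shift and turn from the pose commanded when the call began, along the tool's axes at that moment; what a row does not reach only later rows make up. A row lasts 1/10 s, in which the tool goes at most 50 mm and 8.59 degrees, less where a joint would pass 70% of its speed; a pose out of reach is approached as far as the arm can. A call with a gripper value outside its range is refused whole. The fingers move at their own pace and stop on an object; "force" is the grip in N (left out, the last holds). Time passes only in rows, so rows that repeat a pose let the fingers close. It gives the time, the measured TCP pose, the force and the opening at its end, in the units of the state.
- manip.sense(): the state, without advancing time (a new reading comes with each control period).
- manip.snapshot(name): name is "scene" or "top" or "wrist"; returns the picture (384x512x3 uint8, red, green, blue); there is no depth.
- manip.camera_model(name): a dict with "mtx" (3x3 intrinsics, pixels), "cam_to_world" (4x4, takes a point from camera to world coordinates). Camera axes: x right, y down, z forward; pixel columns grow to the right and rows downward; lengths in m; the calibration is good to about 2 mm. The wrist camera is an equidistant fisheye: a pixel r from the principal point sees the ray r / f radians off the axis. A picture is of the moment at which its call begins: read the wrist's pose just before it. camera_model takes no time and is no camera call; for the wrist camera it gives the pose at the moment of the call.
- manip.sign_off(): hands the job in, once; it reports no verdict.
The state is a dict: "t": time; "q": joint angles; "qd": joint speeds; "tau": joint torques, N m; "tcp_pos": TCP position; "tool_rot": TCP orientation; "force": force on the tool from outside, world axes, zero at the start; "ft_torque": the same for the moment, N m; "finger_gap": opening from 0.0 (shut) to 1.0 (fully open).
Only numpy, scipy, OpenCV 4.12 (cv2) and the standard library are available. Lean on these libraries where they do the work, as an engineer would, in place of code of your own. Each camera call takes 0.05 s, during which the arm holds its last target. There are 200 camera calls.

## Working session

There is one attempt and no reset: what is moved stays moved. The work goes in short steps, Python scripts to look and compute and a tool call to move; the robot and the scene stay as the last step left them, time stands still between calls to the robot, and variables do not carry over. Pictures are saved under pics/ and viewed, about 12 in all and at most 16, crops included, and the job is handed in when it is done.

Besides the shell and the picture viewer there is one more tool, called as name(argument=value, ...), one argument or row to a line, values as JSON. drive_tool: Moves the arm, as the interface text tells. Its arguments: {"type":"object","properties":{"increments":{"type":"array","items":{"type":"array","items":{"type":"number"}}},"force":{"type":"number"}},"required":["increments"]}

```bash
ls; mkdir -p pics; python3 - <<'E'
from station import manip
import cv2,numpy as np
print(manip.sense())
for n in("scene","top"):
    im=manip.snapshot(n); cv2.imwrite(f"pics/{n}0.png",im[:,:,::-1]); m=manip.camera_model(n); print(n,np.round(m["mtx"],1).tolist(),np.round(m["cam_to_world"],4).tolist())
E
```

```text
pics
{'t': 0.0, 'q': array([-1.29649575e+00,  5.28446191e-01,  1.43390345e+00, -3.45329153e-05,
        1.18141280e+00, -1.78529175e-01]), 'qd': array([ 0.00074475, -0.0007939 , -0.00084727, -0.00052894,  0.00165631,
       -0.00032984]), 'tau': array([-1.45898048e-03, -4.42353773e+01, -1.78025830e+01, -3.48406738e-04,
        8.46316572e-03, -2.16187878e-06]), 'tcp_pos': array([ 0.27324778, -0.56130161,  0.23034554]), 'tool_rot': array([ 9.74475415e-01,  2.24491623e-01, -6.78794729e-05, -1.08288383e-03]), 'force': array([ 1.26097293, -0.84988593,  0.42851988]), 'ft_torque': array([-0.01401973,  0.02212029,  0.00555753]), 'finger_gap': 0.9996187114899564}
scene [[353.9, 0.0, 251.7], [0.0, 353.9, 188.3], [0.0, 0.0, 1.0]] [[0.4613, 0.5543, -0.6928, 1.2968], [0.8873, -0.2874, 0.3608, -0.5073], [0.0009, -0.7811, -0.6244, 0.8535], [0.0, 0.0, 0.0, 1.0]]
top [[456.6, 0.0, 254.8], [0.0, 456.6, 194.7], [0.0, 0.0, 1.0]] [[0.0236, -0.9948, 0.0993, 0.3804], [-0.9997, -0.0242, -0.0048, -0.1133], [0.0071, -0.0991, -0.995, 1.4229], [0.0, 0.0, 0.0, 1.0]]
```

View pics/top0.png

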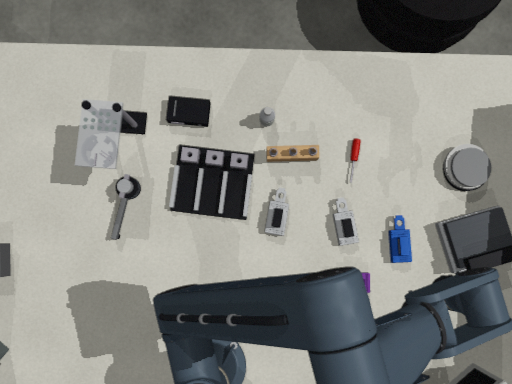

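View pics/scene0.png

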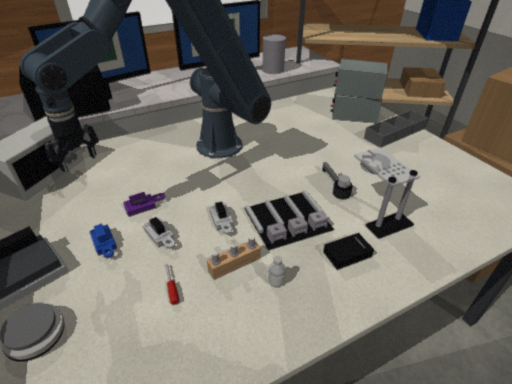

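```bash
cat > h.py <<'E'
from station import manip
import cv2,numpy as np
from scipy.spatial.transform import Rotation as R
def shot(n,save=None):
    m=manip.camera_model(n); im=manip.snapshot(n)[:,:,::-1].copy()
    if save: cv2.imwrite(f"pics/{save}.png",im); np.savez(f"pics/{save}.npz",mtx=m["mtx"],T=m["cam_to_world"],fish=(n=="wrist"))
    return im,m
def load(s):
    d=np.load(f"pics/{s}.npz"); return d
def ray(d,uv):
    K,T=d["mtx"],d["T"]; p=np.array([(uv[0]-K[0,2])/K[0,0],(uv[1]-K[1,2])/K[1,1]])
    if d["fish"]:
        r=np.hypot(*p); v=np.array([*(p/max(r,1e-9)*np.sin(r)),np.cos(r)])
    else: v=np.array([*p,1.])
    return T[:3,3],T[:3,:3]@v
def onz(d,uv,z):
    o,v=ray(d,uv); return o+v*(z-o[2])/v[2]
def proj(d,P):
    T=d["T"]; c=T[:3,:3].T@(np.asarray(P)-T[:3,3]); K=d["mtx"]
    if d["fish"]:
        th=np.arctan2(np.hypot(c[0],c[1]),c[2]); p=c[:2]/np.hypot(c[0],c[1])*th
    else: p=c[:2]/c[2]
    return p*[K[0,0],K[1,1]]+[K[0,2],K[1,2]]
def yawR(yaw): # tool down, tool y axis (jaw) at world angle yaw; tool x = yaw+90
    y=np.array([np.cos(yaw),np.sin(yaw),0]); z=np.array([0,0,-1.]); return np.c_[np.cross(y,z),y,z]
def plan(pos,yawdeg=None):
    s=manip.sense(); R0=R.from_quat(s["tool_rot"]).as_matrix()
    print("t %.2f tcp"%s["t"],np.round(s["tcp_pos"],4),"jaw yaw %.1f"%np.degrees(np.arctan2(R0[1,1],R0[0,1])),"gap %.3f"%s["finger_gap"],"F",np.round(s["force"],1),"q6 %.2f"%s["q"][5])
    d=R0.T@(np.asarray(pos)-s["tcp_pos"])*100
    rv=np.zeros(3)
    if yawdeg is not None: 
        rv=min((R.from_matrix(R0.T@yawR(np.radians(yawdeg+k))).as_rotvec() for k in(0,180)),key=np.linalg.norm)
    print("inc cm",np.round(d,2).tolist(),"rot",np.round(rv,4).tolist()); return d,rv
E
python3 - <<'E'
from h import *
m=manip.camera_model("top"); d=dict(mtx=m["mtx"],T=m["cam_to_world"],fish=False)
for n,u,z in [("f0",(190,155),.052),("f1",(214,157),.052),("f2",(239,160),.052),("r",(274,152),.08),("r",(292,153),.08),("r",(313,153),.08),("u1",(277,214),.058),("u1t",(280,190),.028),("u2",(347,227),.058),("u2t",(341,203),.028),("lamp",(125,185),.074),("lend",(115,236),.04),("post",(87,105),.19),("post",(117,107),.19),("purple",(366,282),.03)]: print(n,np.round(onz(d,u,z),3))
plan([.42,-.17,.40],-90)
E
```

```text
f0 [0.634 0.08  0.052]
f1 [0.629 0.007 0.052]
f2 [ 0.622 -0.069  0.052]
r [ 0.644 -0.174  0.08 ]
r [ 0.642 -0.228  0.08 ]
r [ 0.644 -0.29   0.08 ]
u1 [ 0.46  -0.188  0.058]
u1t [ 0.536 -0.197  0.028]
u2 [ 0.426 -0.397  0.058]
u2t [ 0.5   -0.385  0.028]
lamp [0.535 0.266 0.074]
lend [0.383 0.298 0.04 ]
post [0.741 0.35  0.19 ]
post [0.737 0.267 0.19 ]
purple [ 0.263 -0.461  0.03 ]
t 0.10 tcp [ 0.2733 -0.5614  0.2304] jaw yaw -64.1 gap 0.999 F [0.1 0.1 0.3] q6 -0.18
inc cm [30.32, -28.81, -16.89] rot [-0.002, 0.0001, 0.4528]
```

drive_tool(
  increments=[
    [0, 15, -15, -15, 0, 0, 0.25],
    [0, 30, -29, -17, 0, 0, 0.45],
    [0, 30, -29, -17, 0, 0, 0.45],
    [0, 30, -29, -17, 0, 0, 0.45],
    [0, 30, -29, -17, 0, 0, 0.45],
    [0, 30, -29, -17, 0, 0, 0.45],
    [0, 30, -29, -17, 0, 0, 0.45],
    [0, 30, -29, -17, 0, 0, 0.45],
    [0, 30, -29, -17, 0, 0, 0.45],
    [0, 30, -29, -17, 0, 0, 0.45],
    [0, 30, -29, -17, 0, 0, 0.45],
    [0, 30, -29, -17, 0, 0, 0.45],
  ],
)

```text
t: 1.3
tcp_pos: [0.4158, -0.1705, 0.4006]
tool_rot: [1.0, 0.001, -0.001, -0.0]
force: [0.3, 0.4, -0.2]
finger_gap: 0.997
```

```bash
python3 - <<'E'
from h import *
im,m=shot("wrist","w1"); cv2.imwrite("pics/w1b.png",cv2.resize(im,(800,600),interpolation=cv2.INTER_CUBIC)); print(np.round(m["mtx"],1),np.round(m["cam_to_world"],3))
plan([.42,-.17,.40],-90)
E
```

```text
[[297.3   0.  254.7]
 [  0.  297.3 190.5]
 [  0.    0.    1. ]] [[ 0.003 -0.945 -0.327  0.501]
 [-1.    -0.003  0.    -0.171]
 [-0.001  0.327 -0.945  0.541]
 [ 0.     0.     0.     1.   ]]
t 1.35 tcp [ 0.4157 -0.1708  0.4004] jaw yaw -89.9 gap 1.001 F [-1.2 -0.1 -0.7] q6 0.93
inc cm [0.43, -0.08, 0.04] rot [-0.0007, 0.0018, 0.0013]
```

View pics/w1b.png

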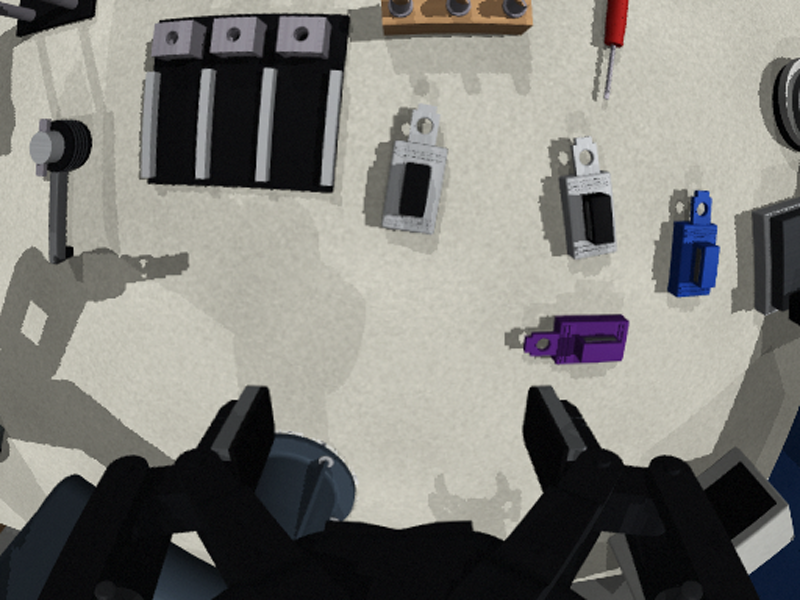

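drive_tool(
  increments=[
    [0, 4, -3, 4, 0, 0, 0],
    [0, 8, -5, 8, 0, 0, 0],
    [0, 11.5, -7, 10, 0, 0, 0],
    [0, 11.5, -7, 10, 0, 0, 0],
    [0, 11.5, -7, 10, 0, 0, 0],
    [0, 11.5, -7, 10, 0, 0, 0],
    [0, 11.5, -7, 10, 0, 0, 0],
  ],
)

```text
t: 2.05
tcp_pos: [0.5306, -0.101, 0.3023]
tool_rot: [1.0, 0.001, 0.0, 0.001]
force: [-0.2, -1.2, -0.2]
finger_gap: 1.001
```

```bash
python3 - <<'E'
from h import *
im,m=shot("wrist","w2"); cv2.imwrite("pics/w2b.png",cv2.resize(im,(800,600),interpolation=cv2.INTER_CUBIC))
plan([.53,.23,.35],-90)
E
```

```text
t 2.10 tcp [ 0.5306 -0.101   0.3026] jaw yaw -89.9 gap 1.003 F [-0.2  0.2 -0. ] q6 1.18
inc cm [-0.03, -33.09, -4.78] rot [0.0011, -0.0016, 0.0009]
```

View pics/w2b.png

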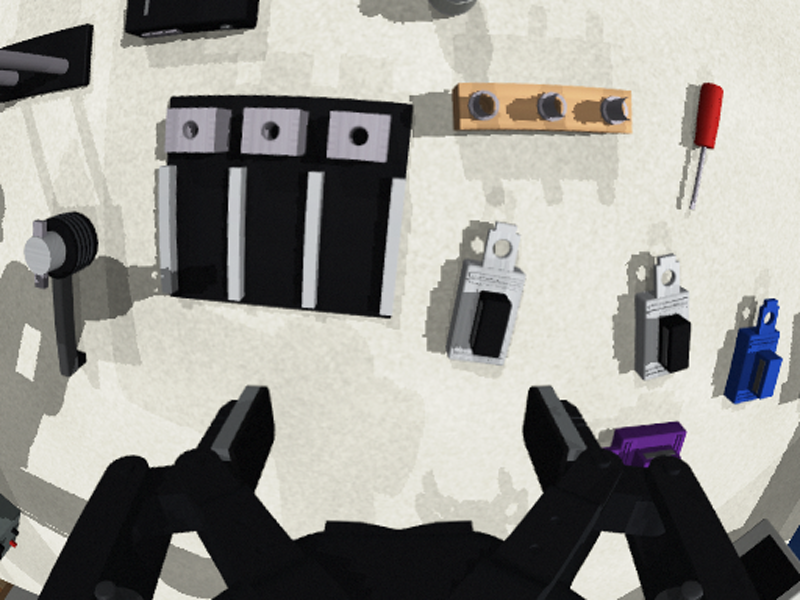

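drive_tool(
  increments=[
    [0, -1, -4, -4, 0, 0, 0],
    [0, -3, -9, -8, 0, 0, 0],
    [0, -5, -14, -8, 0, 0, 0],
    [0, -5, -19, -8, 0, 0, 0],
    [0, -5, -24, -8, 0, 0, 0],
    [0, -5, -29, -8, 0, 0, 0],
    [0, -5, -33, -8, 0, 0, 0],
    [0, -5, -35, -8, 0, 0, 0],
    [0, -5, -35, -8, 0, 0, 0],
    [0, -5, -35, -8, 0, 0, 0],
    [0, -5, -35, -8, 0, 0, 0],
    [0, -5, -35, -8, 0, 0, 0],
    [0, -5, -35, -8, 0, 0, 0],
  ],
)

```text
t: 3.4
tcp_pos: [0.4804, 0.2489, 0.3815]
tool_rot: [1.0, 0.0, 0.0, 0.0]
force: [0.0, -0.2, 0.1]
finger_gap: 0.998
```

```bash
python3 - <<'E'
from h import *
im,m=shot("wrist","w3"); 
im3,_=shot("top","top1"); shot("scene","scene1")
w2=cv2.imread("pics/w2.png")
A=cv2.resize(im[0:260,40:480],(800,473),interpolation=cv2.INTER_CUBIC)
cv2.imwrite("pics/w3b.png",A)
# composite: forks crop x100-270,y60-110 (w2) and rack crop x285-410,y45-95 scale 4
c1=cv2.resize(w2[60:110,90:270],None,fx=4.4,fy=4.4,interpolation=cv2.INTER_CUBIC)
c2=cv2.resize(w2[48:92,285:411],None,fx=6,fy=6,interpolation=cv2.INTER_CUBIC)
C=np.zeros((c1.shape[0]+c2.shape[0],800,3),np.uint8); C[:c1.shape[0],:c1.shape[1]]=c1; C[c1.shape[0]:,:c2.shape[1]]=c2
cv2.imwrite("pics/w2c.png",C); print(C.shape,c1.shape)
plan([.53,.23,.35],-90)
E
```

```text
(484, 800, 3) (220, 792, 3)
t 3.55 tcp [0.4803 0.2496 0.3814] jaw yaw -89.9 gap 1.002 F [0.8 0.  0. ] q6 1.84
inc cm [4.96, 1.96, 3.14] rot [0.0, -0.0001, 0.0016]
```

View pics/w3b.png

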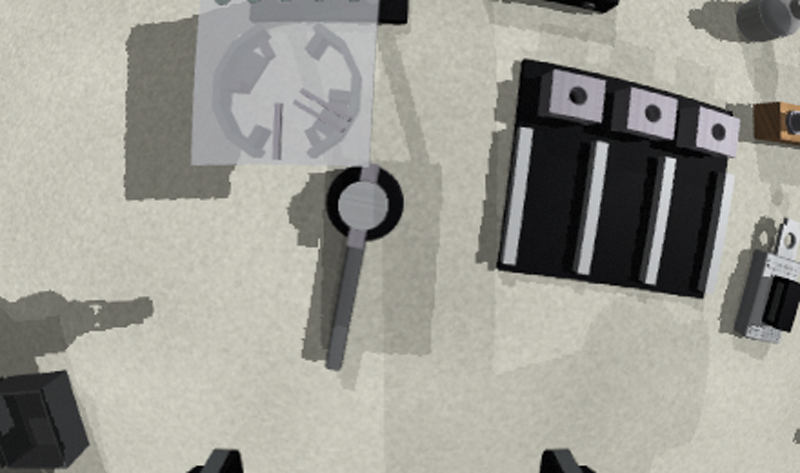

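View pics/w2c.png

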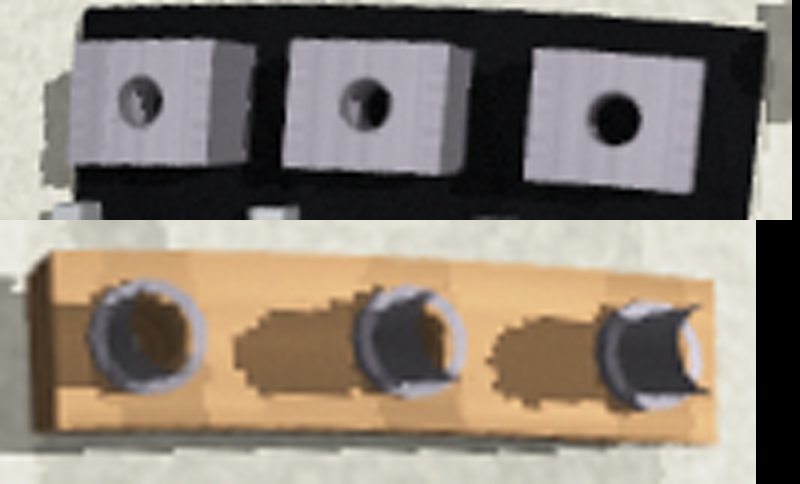

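```bash
python3 - <<'E'
from h import *
w2=load("w2");w3=load("w3")
s=lambda p:(p[0]/1.81818+40-.2,p[1]/1.81818-.2)
F2=np.array([onz(w2,p,.052) for p in[(121.8,83.2),(173,83.6),(229.3,87.0)]])
F3=np.array([onz(w3,s(p),.052) for p in[(578,96),(653,113),(719,132)]])
print("forks w2\n",F2.round(4),"\nw3\n",F3.round(4))
P=np.array([onz(w2,p,.056) for p in[(309.7,67.6),(353.5,68.2),(393.5,70.5)]]);print("pins\n",P.round(4))
for F in(F2,F3): print("spacing",np.linalg.norm(np.diff(F,axis=0),axis=1),"fix yaw",np.degrees(np.arctan2(*(F[0]-F[2])[:2]))*-1)
print("pinsp",np.linalg.norm(np.diff(P,axis=0),axis=1))
L=onz(w3,s((362,204)),.074);l1=onz(w3,s((369,173)),.072);l2=onz(w3,s((356,238)),.072);e=onz(w3,s((334,365)),.042)
print("lamp",L,"lugmid",(l1+l2)/2,"lug ang",np.degrees(np.arctan2(*(l1-l2)[1::-1])),np.linalg.norm(l1-l2),"end",e,np.linalg.norm((e-L)[:2]),"ang",np.degrees(np.arctan2(*(L-e)[1::-1])))
for z in(.19,.196): 
  a,b=onz(w3,s((191,163)),z),onz(w3,s((372,166)),z);r1,r2=onz(w3,s((278,103)),z+.004),onz(w3,s((278,158)),z+.004)
  print("plate",z,a,b,np.linalg.norm(a-b),"edge ang",np.degrees(np.arctan2(*(a-b)[1::-1])),"rib",r1,r2,np.degrees(np.arctan2(*(r1-r2)[1::-1])))
print("ringc",onz(w3,s((287,92)),.164))
# upscaled crops for the mount
im=cv2.imread("pics/w3.png")[0:100,140:260]; t=cv2.imread("pics/top1.png")[95:175,70:150]
A=cv2.resize(im,None,fx=4,fy=4,interpolation=cv2.INTER_CUBIC);B=cv2.resize(t,(400,400),interpolation=cv2.INTER_CUBIC)
C=np.zeros((400,800,3),np.uint8);C[:,:480]=0;C[:400,:400]=A[:,40:440];C[:,400:]=B;cv2.imwrite("pics/mount.png",C)
E
```

```text
forks w2
 [[ 0.6366  0.0812  0.052 ]
 [ 0.6298  0.0062  0.052 ]
 [ 0.6222 -0.0688  0.052 ]] 
w3
 [[ 0.6368  0.0839  0.052 ]
 [ 0.63    0.0084  0.052 ]
 [ 0.6224 -0.0676  0.052 ]]
pins
 [[ 0.6491 -0.1722  0.056 ]
 [ 0.6526 -0.2316  0.056 ]
 [ 0.6557 -0.2911  0.056 ]]
spacing [0.07531943 0.0753838 ] fix yaw -5.482668160967598
spacing [0.07580038 0.07630456] fix yaw -5.4304139711245725
pinsp [0.05952049 0.05959804]
lamp [0.53490897 0.27215473 0.074     ] lugmid [0.53339355 0.27194071 0.072     ] lug ang -11.585631759079053 0.05558635116007578 end [0.38125765 0.30256604 0.042     ] 0.1566319757149194 ang -11.19552260821402
plate 0.19 [0.57306806 0.37440385 0.19      ] [0.56608496 0.25974936 0.19      ] 0.11486694694232541 edge ang 86.51467073780944 rib [0.60656178 0.31608181 0.194     ] [0.57248164 0.31649699 0.194     ] -0.6979679896900834
plate 0.196 [0.57292406 0.37212397 0.196     ] [0.56606701 0.2595392  0.196     ] 0.11279339011336262 edge ang 86.51467073780942 rib [0.60580404 0.31483981 0.2       ] [0.5723466 0.3152474 0.2      ] -0.697967989690016
ringc [0.61750497 0.31622954 0.164     ]
```

View pics/mount.png

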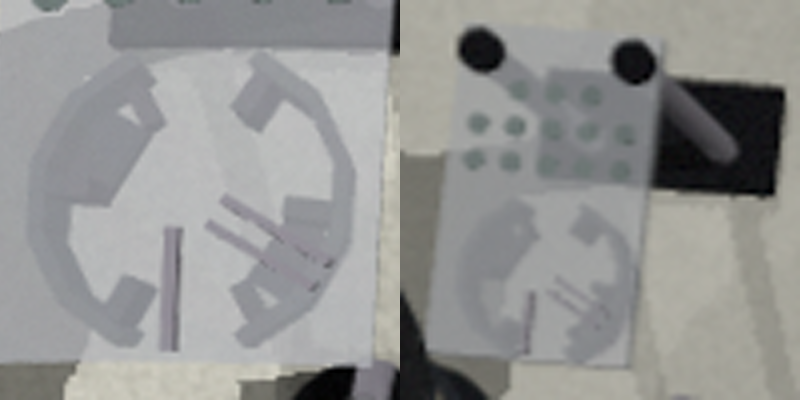

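drive_tool(
  increments=[
    [0, -1, 4, 0, 0, 0, 0],
    [0, -2, 9, 0, 0, 0, 0],
    [0, -3, 14, 3, 0, 0, 0],
    [0, -4, 19, 5, 0, 0, 0],
    [0, -5, 24, 7, 0, 0, 0],
    [0, -5, 29, 9, 0, 0, 0],
    [0, -5, 34, 11, 0, 0, 0],
    [0, -5, 38, 13, 0, 0, 0],
    [0, -5, 42, 15, 0, 0, 0],
    [0, -5, 44, 16, 0, 0, 0],
    [0, -5, 44, 16, 0, 0, 0],
    [0, -5, 44, 16, 0, 0, 0],
    [0, -5, 44, 16, 0, 0, 0],
    [0, -5, 44, 16, 0, 0, 0],
    [0, -5, 44, 16, 0, 0, 0],
    [0, -5, 44, 16, 0, 0, 0],
  ],
)

```text
t: 5.15
tcp_pos: [0.4316, -0.1892, 0.2218]
tool_rot: [1.0, 0.002, 0.0, 0.0]
force: [0.2, 0.3, 0.2]
finger_gap: 1.003
```

```bash
python3 - <<'E'
from h import *
im,m=shot("wrist","w4"); cv2.imwrite("pics/w4b.png",cv2.resize(im,(800,600),interpolation=cv2.INTER_CUBIC))
plan([.42,-.17,.40],-90)
w3=load("w3"); t=load("top1")
s=lambda p:(p[0]/1.81818+40-.2,p[1]/1.81818-.2)
def tri(p,q):
    o1,v1=ray(w3,p);o2,v2=ray(t,q);A=np.c_[v1,-v2];k=np.linalg.lstsq(A,o2-o1,rcond=None)[0];a=o1+k[0]*v1;b=o2+k[1]*v2
    print(np.round((a+b)/2,4),"miss",np.round(np.linalg.norm(a-b)*1e3,1)); return (a+b)/2
q=lambda x,y:(x/4+150-.4,y/4-.4)
a=tri(q(0,362),(75.6,166));b=tri(q(370,362),(116,168.4));tri(q(173,350),(95.4,165.4));tri(q(173,228),(96,153.6))
p1,p2=onz(t,(86.4,105),.2),onz(t,(116.6,107.4),.2);print(p1,p2,"post yaw",np.degrees(np.arctan2(*(p1-p2)[1::-1]))-90, "mid",(p1+p2)/2,np.linalg.norm(p1-p2))
for z in (.196,.2):
  for u,v in(((222,200),(332,265)),((208,223),(318,288))):
    x,y=onz(w3,q(*u),z),onz(w3,q(*v),z);print("dbl",x,y,"ang",np.degrees(np.arctan2(*(x-y)[1::-1])))
E
```

```text
t 5.20 tcp [ 0.4316 -0.1893  0.2217] jaw yaw -89.8 gap 1.001 F [-0.5 -0.8  0.3] q6 0.92
inc cm [-1.14, -1.93, -17.83] rot [0.0004, -0.0007, 0.004]
[0.5718 0.3735 0.1793] miss 2.2
[0.5673 0.2626 0.1827] miss 0.0
[0.5724 0.3164 0.192 ] miss 0.9
[0.6064 0.3172 0.189 ] miss 1.3
[0.73791034 0.34759826 0.2       ] [0.73330852 0.26476399 0.2       ] post yaw -3.1797774476432465 mid [0.73560943 0.30618113 0.2       ] 0.08296200292535319
dbl [0.61327588 0.30193748 0.196     ] [0.59405059 0.2721571  0.196     ] ang 57.154966778554076
dbl [0.60698703 0.30580238 0.196     ] [0.58776459 0.27595049 0.196     ] ang 57.22142995866069
dbl [0.61268533 0.30127775 0.2       ] [0.59369566 0.27186236 0.2       ] ang 57.154966778554126
dbl [0.60647356 0.30509529 0.2       ] [0.58748671 0.27560925 0.2       ] ang 57.2214299586606
```

View pics/w4b.png

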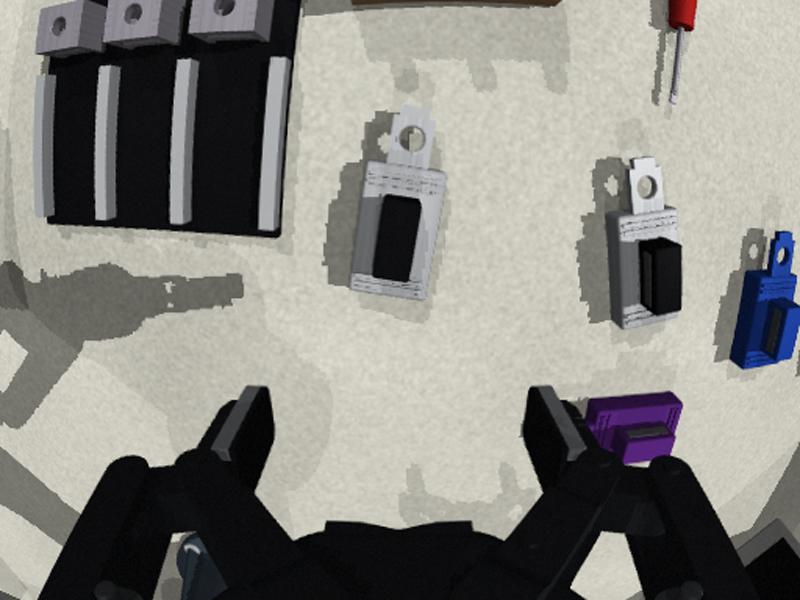

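```bash
cat >> h.py <<'E'
def unit(name,box,holepx):
    "block-top pose from black mask within box (px of 512 picture), convex hull min rect; hole px given at z .028"
    d=load(name); x0,y0,x1,y1=box; g=cv2.imread(f"pics/{name}.png")[y0:y1,x0:x1].max(2)
    m=(g<60).astype(np.uint8); n,l,st,c=cv2.connectedComponentsWithStats(m); k=1+np.argmax(st[1:,4]); cn=cv2.findContours((l==k).astype(np.uint8),0,2)[0][0][:,0,:]+[x0,y0]
    P=np.array([onz(d,p,.058)[:2]*1000 for p in cn],np.float32); r=cv2.minAreaRect(P); print("block rect",r)
    h=onz(d,holepx,.028)[:2]*1000; c=np.array(r[0]); v=h-c; print("hole",h,"dist",np.linalg.norm(v),"yaw",np.degrees(np.arctan2(v[1],v[0])))
E
python3 - <<'E'
from h import *
k=1.5625
unit("w4",(int(345/k),int(180/k),int(440/k),int(292/k)),(413/k-.2,139/k-.2))
d=load("w4"); Q=np.array([onz(d,(x/k-.2,y/k-.2),.028)[:2] for x,y in [(369,160),(446,172),(428,299),(351,290)]]);print(Q.round(4),Q.mean(0), [np.linalg.norm(Q[i]-Q[i-1]) for i in range(4)])
E
```

```text
block rect ((453.5141296386719, -188.00408935546875), (26.24553871154785, 57.88117599487305), 81.4985122680664)
hole [ 520.10930589 -199.81989037] dist 67.63527669933616 yaw -10.0611300401816
[[ 0.5049 -0.1687]
 [ 0.4967 -0.2237]
 [ 0.4005 -0.2127]
 [ 0.4075 -0.154 ]] [ 0.45241499 -0.18975178] [np.float64(0.0985214882557628), np.float64(0.05560825344310933), np.float64(0.09678517575228905), np.float64(0.059066939274588184)]
```

drive_tool(
  increments=[
    [0, 2.1, -0.1, 4, 0, 0, 0.15],
    [0, 2.1, -0.1, 9, 0, 0, 0.157],
    [0, 2.1, -0.1, 13, 0, 0, 0.157],
    [0, 2.1, -0.1, 16, 0, 0, 0.157],
    [0, 2.1, -0.1, 18, 0, 0, 0.157],
    [0, 2.1, -0.1, 18.75, 0, 0, 0.157],
    [0, 2.1, -0.1, 18.75, 0, 0, 0.157],
    [0, 2.1, -0.1, 18.75, 0, 0, 0.157],
    [255, 2.1, -0.1, 18.75, 0, 0, 0.157],
    [255, 2.1, -0.1, 18.75, 0, 0, 0.157],
    [255, 2.1, -0.1, 18.75, 0, 0, 0.157],
    [255, 2.1, -0.1, 18.75, 0, 0, 0.157],
    [255, 2.1, -0.1, 18.75, 0, 0, 0.157],
    [255, 2.1, -0.1, 18.75, 0, 0, 0.157],
    [255, 2.1, -0.1, 18.75, 0, 0, 0.157],
  ],
  force=50,
)

```text
t: 6.7
tcp_pos: [0.4527, -0.189, 0.0345]
tool_rot: [0.997, -0.077, 0.0, 0.0]
force: [0.1, 1.2, 5.9]
finger_gap: 0.295
```

```bash
python3 - <<'E'
from h import *
import numpy as np
# bay0 fork hole (.6223,-.0685), fixture yaw -5.45 ; fixture origin pt of bay0 home:
y=np.radians(-5.45);ex=np.array([np.cos(y),np.sin(y)]);ey=np.array([-ex[1],ex[0]])
b0=np.array([.6223,-.0685])
for i in range(3):
    b=b0+ey*.076*i; print(i,"hole",b.round(4),"home",(b-.07*ex).round(4),"pre(-52)",(b-.122*ex).round(4))
plan([*(b0-.122*ex),.12],-95.45)
E
```

```text
0 hole [ 0.6223 -0.0685] home [ 0.5526 -0.0619] pre(-52) [ 0.5009 -0.0569]
1 hole [0.6295 0.0072] home [0.5598 0.0138] pre(-52) [0.5081 0.0187]
2 hole [0.6367 0.0828] home [0.5671 0.0895] pre(-52) [0.5153 0.0944]
t 6.70 tcp [ 0.4527 -0.189   0.0345] jaw yaw -98.8 gap 0.295 F [0.1 1.2 5.9] q6 1.10
inc cm [2.74, -13.79, -8.56] rot [0.0004, -0.0009, -0.0592]
```

drive_tool(
  increments=[
    [255, 0, 0, -3, 0, 0, 0],
    [255, 0, 0, -6, 0, 0, 0],
    [255, 0, 0, -8.5, 0, 0, 0],
    [255, 0.5, -4, -8.5, 0, 0, -0.03],
    [255, 1, -8, -8.5, 0, 0, -0.059],
    [255, 2, -11, -8.5, 0, 0, -0.059],
    [255, 2.44, -13, -8.5, 0, 0, -0.059],
    [255, 2.44, -13.8, -8.5, 0, 0, -0.059],
    [255, 2.44, -13.8, -8.5, 0, 0, -0.059],
    [255, 2.44, -13.8, -8.5, 0, 0, -0.059],
    [255, 2.44, -13.8, -8.5, 0, 0, -0.059],
  ],
)

```text
t: 7.8
tcp_pos: [0.4973, -0.0572, 0.1186]
tool_rot: [0.999, -0.048, -0.0, 0.0]
force: [-0.1, -0.0, -3.1]
finger_gap: 0.292
```

```bash
python3 - <<'E'
from h import *
im,m=shot("wrist","w5"); cv2.imwrite("pics/w5b.png",cv2.resize(im[:,60:460],(800,768),interpolation=cv2.INTER_CUBIC)[:600])
plan([.498,-.0566,.12],-95.45)
E
```

```text
t 7.85 tcp [ 0.4974 -0.0573  0.1187] jaw yaw -95.5 gap 0.295 F [ 0.1  0.  -2.6] q6 1.33
inc cm [0.05, -0.07, -0.13] rot [0.0001, 0.0004, -0.0017]
```

View pics/w5b.png

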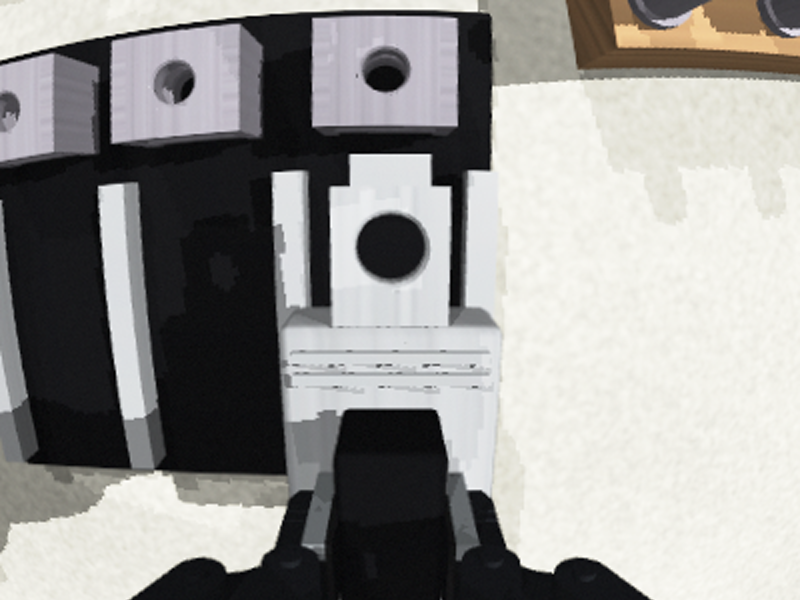

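```bash
python3 - <<'E'
from h import *
d=load("w5"); f=onz(d,(386/2+60-.2,69/2-.2),.052);h=onz(d,(393/2+60-.2,247/2-.2),.1122); f1=onz(d,(174/2+60-.2,81/2-.2),.052)
y=np.radians(-5.45);ex=np.array([np.cos(y),np.sin(y)]);ey=np.array([-ex[1],ex[0]])
t=np.array([.4974,-.0573]);
print("fork",f,f1,"lug hole",h,"rel tcp x,y",(h[:2]-t)@ex,(h[:2]-t)@ey,"fork-lug",(f-h)[:2]@ex,(f-h)[:2]@ey, "pitch yaw",np.degrees(np.arctan2(*(f1-f)[:2])))
# rails: inner edges beside bay0 at z .028
for p in((303,172),(467,172)): print("rail",onz(d,(p[0]/2+60-.2,p[1]/2-.2),.028))
E
```

```text
fork [ 0.62220057 -0.0686216   0.052     ] [0.62984299 0.00615363 0.052     ] lug hole [ 0.56600183 -0.06535386  0.1122    ] rel tcp x,y 0.06905664194099195 -0.0015018469281754372 fork-lug 0.05625505882890936 0.002084614882439952 pitch yaw 5.835662590036467
rail [ 0.59005477 -0.03331889  0.028     ]
rail [ 0.58389604 -0.09592148  0.028     ]
```

drive_tool(
  increments=[
    [255, 0, -0.12, 0, 0, 0, 0],
    [255, 0, -0.12, 3, 0, 0, 0],
    [255, 0, -0.12, 5, 0, 0, 0],
    [255, 0, -0.12, 6.2, 0, 0, 0],
    [255, 0, -0.12, 6.8, 0, 0, 0],
    [255, 0, -0.12, 7.1, 0, 0, 0],
    [255, 0, -0.12, 7.2, 0, 0, 0],
    [255, 0, -0.12, 7.25, 0, 0, 0],
    [255, 0, -0.12, 7.25, 0, 0, 0],
  ],
)

```text
t: 8.75
tcp_pos: [0.4982, -0.0551, 0.0469]
tool_rot: [0.999, -0.048, 0.001, 0.0]
force: [0.1, 0.4, -3.1]
finger_gap: 0.299
```

drive_tool(
  increments=[
    [255, 0, 0, 0.05, 0, 0, 0],
    [255, 0, 0, 0.1, 0, 0, 0],
    [255, 0, 0, 0.1, 0, 0, 0],
  ],
)

```text
t: 9.05
tcp_pos: [0.4982, -0.0552, 0.0465]
tool_rot: [0.999, -0.048, 0.001, 0.0]
force: [-0.7, 1.2, 4.3]
finger_gap: 0.292
```

drive_tool(
  increments=[
    [255, 0.6, 0, 0, 0, 0, 0],
    [255, 1.2, 0, 0, 0, 0, 0],
    [255, 1.8, 0, 0, 0, 0, 0],
    [255, 2.4, 0, 0, 0, 0, 0],
    [255, 3.0, 0, 0, 0, 0, 0],
    [255, 3.6, 0, 0, 0, 0, 0],
    [255, 4.2, 0, 0, 0, 0, 0],
    [255, 4.8, 0, 0, 0, 0, 0],
    [255, 5.2, 0, 0, 0, 0, 0],
    [255, 5.4, 0, 0, 0, 0, 0],
    [255, 5.4, 0, 0, 0, 0, 0],
  ],
)

```text
t: 10.15
tcp_pos: [0.5492, -0.0595, 0.0465]
tool_rot: [0.999, -0.047, -0.002, -0.0]
force: [-6.0, 0.4, 8.6]
finger_gap: 0.296
```

drive_tool(
  increments=[
    [255, 0.15, 0, 0, 0, 0, 0],
    [255, 0.3, 0, 0, 0, 0, 0],
    [255, 0.45, 0, 0, 0, 0, 0],
    [255, 0.45, 0, 0, 0, 0, 0],
  ],
)

```text
t: 10.55
tcp_pos: [0.5538, -0.0599, 0.0465]
tool_rot: [0.999, -0.047, -0.002, -0.0]
force: [-4.2, 1.4, 8.2]
finger_gap: 0.298
```

```bash
python3 - <<'E'
from h import *
im,m=shot("wrist","w6"); cv2.imwrite("pics/w6b.png",cv2.resize(im[:260,130:390],(600,600),interpolation=cv2.INTER_CUBIC))
plan([.5526,-.0619,.0465],-95.45)
E
```

```text
t 10.60 tcp [ 0.5538 -0.06    0.0465] jaw yaw -95.4 gap 0.293 F [-6.4  1.2  8. ] q6 1.36
inc cm [-0.1, 0.21, 0.0] rot [-0.0005, 0.0041, 0.0004]
```

View pics/w6b.png

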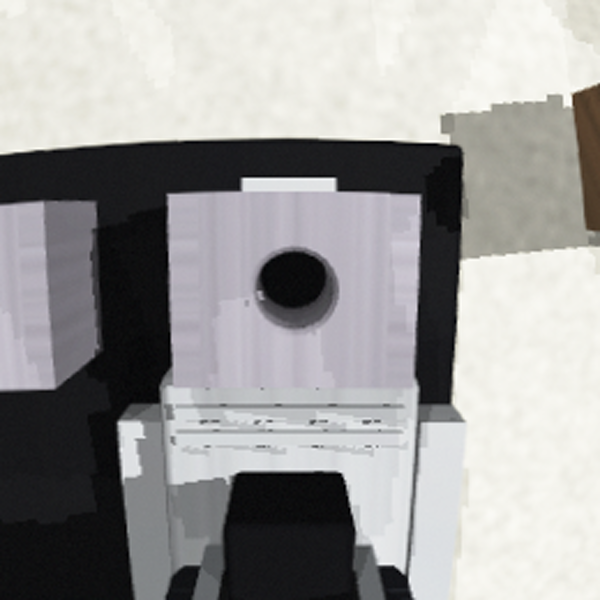

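drive_tool(
  increments=[
    [255, 0.15, 0, 0, 0, 0, 0],
    [255, 0.3, 0, 0, 0, 0, 0],
    [255, 0.3, 0, 0, 0, 0, 0],
    [255, 0.3, 0, 0, 0, 0, 0],
  ],
)

```text
t: 11.0
tcp_pos: [0.5545, -0.0599, 0.0466]
tool_rot: [0.999, -0.047, -0.004, -0.001]
force: [-10.7, 0.4, 11.3]
finger_gap: 0.293
```

drive_tool(
  increments=[
    [255, 0.2, 0, 0, 0, 0, 0],
    [255, 0.4, 0, 0, 0, 0, 0],
    [255, 0.4, 0, 0, 0, 0, 0],
  ],
)

```text
t: 11.3
tcp_pos: [0.5546, -0.0598, 0.0468]
tool_rot: [0.999, -0.047, -0.009, -0.001]
force: [-17.0, -1.2, 20.2]
finger_gap: 0.292
```

drive_tool(
  increments=[
    [255, -0.5, 0, -0.1, 0, 0, 0],
    [0, -0.7, 0, -0.1, 0, 0, 0],
    [0, -0.7, 0, -0.1, 0, 0, 0],
    [0, -0.7, 0, -0.1, 0, 0, 0],
    [0, -0.7, 0, -0.1, 0, 0, 0],
    [0, -0.7, 0, -3, 0, 0, 0],
    [0, -0.7, 0, -7, 0, 0, 0],
    [120, -0.7, 0, -11.5, 0, 0, 0],
    [120, -0.7, 0, -11.5, 0, 0, 0],
    [120, -0.7, 0, -11.5, 0, 0, 0],
  ],
)

```text
t: 12.3
tcp_pos: [0.557, -0.0608, 0.1614]
tool_rot: [0.999, -0.048, 0.002, 0.0]
force: [-0.3, 0.0, -0.0]
finger_gap: 0.536
```

```bash
python3 - <<'E'
from h import *
im,m=shot("wrist","w7")
plan([.6491,-.1728,.16],-95.45)
cv2.imwrite("pics/w7b.png",cv2.resize(im[:220,130:470],(800,518),interpolation=cv2.INTER_CUBIC))
E
```

```text
t 12.35 tcp [ 0.5558 -0.0605  0.1601] jaw yaw -95.4 gap 0.528 F [-0.8 -0.7  0.1] q6 1.36
inc cm [10.35, 10.3, 0.0] rot [-0.0001, 0.0003, 0.0]
```

View pics/w7b.png

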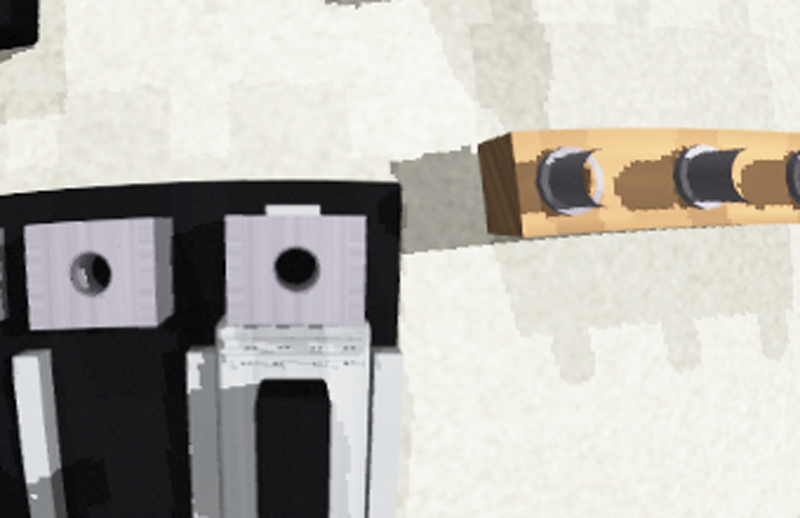

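```bash
python3 - <<'E'
from h import *
d=load("w7"); k=2.353
print("fork",onz(d,(297/k+130-.2,268/k-.2),.052),"pin1",onz(d,(570/k+130-.2,180/k-.2),.056), "pin2 ring", onz(d,(709/k+130-.2,177/k-.2),.056))
print("nose front", onz(d,(293/k+130-.2,205/k-.2),.040), "block front edge mid top", onz(d,(293/k+130-.2,380/k-.2),.070))
E
```

```text
fork [ 0.62320187 -0.06883011  0.052     ] pin1 [ 0.65011573 -0.17071414  0.056     ] pin2 ring [ 0.65291553 -0.23236781  0.056     ]
nose front [ 0.64605924 -0.06955475  0.04      ] block front edge mid top [ 0.5866036  -0.06395313  0.07      ]
```

drive_tool(
  increments=[
    [120, 4, 4, 0, 0, 0, 0],
    [120, 7.5, 7.5, 0, 0, 0, 0],
    [120, 10.38, 10.2, 0, 0, 0, 0],
    [120, 10.38, 10.2, 3, 0, 0, 0],
    [120, 10.38, 10.2, 6, 0, 0, 0],
    [120, 10.38, 10.2, 8.5, 0, 0, 0],
    [120, 10.38, 10.2, 9.5, 0, 0, 0],
    [120, 10.38, 10.2, 9.9, 0, 0, 0],
    [120, 10.38, 10.2, 9.9, 0, 0, 0],
    [255, 10.38, 10.2, 9.9, 0, 0, 0],
    [255, 10.38, 10.2, 9.9, 0, 0, 0],
    [255, 10.38, 10.2, 9.9, 0, 0, 0],
    [255, 10.38, 10.2, 9.9, 0, 0, 0],
    [255, 10.38, 10.2, 9.9, 0, 0, 0],
  ],
  force=50,
)

```text
t: 13.75
tcp_pos: [0.6507, -0.1723, 0.0629]
tool_rot: [0.999, -0.048, 0.001, 0.0]
force: [0.9, 0.0, 5.5]
finger_gap: 0.216
```

drive_tool(
  increments=[
    [255, 0, 0, -3, 0, 0, 0],
    [255, 0, 0, -6, 0, 0, 0],
    [255, 0, 0, -6.5, 0, 0, 0],
    [255, -2, -4, -6.5, 0, 0, 0],
    [255, -3.5, -8, -6.5, 0, 0, 0],
    [255, -3.8, -10, -6, 0, 0, 0],
    [255, -3.8, -10, -5.2, 0, 0, 0],
    [255, -3.8, -10, -5.2, 0, 0, 0],
    [255, -3.8, -10, -5.2, 0, 0, 0],
  ],
)

```text
t: 14.65
tcp_pos: [0.6214, -0.0699, 0.1125]
tool_rot: [0.999, -0.048, -0.0, 0.0]
force: [0.1, -0.3, -0.9]
finger_gap: 0.216
```

```bash
python3 - <<'E'
from h import *
im,m=shot("wrist","w8")
s=manip.sense();p=s["tcp_pos"];print(np.round(p,4),s["force"].round(1))
d=load("w8");tip=[p[0],p[1],p[2]-.051]
u=proj(d,tip);f=proj(d,[.6224,-.0687,.052]);print("tip px expected",u,"fork",f)
x0,y0=int(u[0])-50,int(u[1])-60
cv2.imwrite("pics/w8b.png",cv2.resize(im[y0:y0+100,x0:x0+100],(600,600),interpolation=cv2.INTER_CUBIC));print(x0,y0)
E
```

```text
[ 0.6217 -0.0702  0.1129] [ 0.4 -1.1 -1.1]
tip px expected [254.16185657 215.36854959] fork [252.11616882 209.18714348]
204 155
```

View pics/w8b.png

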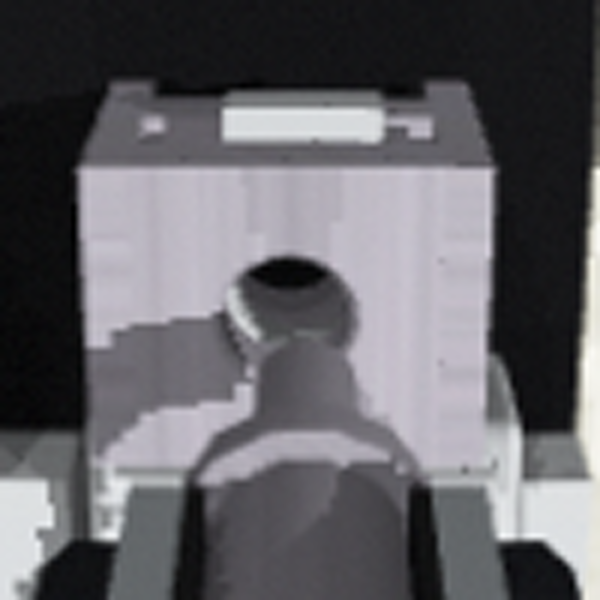

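```bash
python3 - <<'E'
from h import *
d=load("w8")
h=onz(d,(291/6+204-.4,318/6+155-.4),.052);hr=[onz(d,(x/6+204-.4,y/6+155-.4),.052) for x,y in((225,318),(357,318),(291,257))]
print("hole",h,[(a-h).round(4) for a in hr])
for z in(.061,.062,.063): print("tip front edge",onz(d,(304/6+204-.4,336/6+155-.4),z))
print("flange top front edge (z .106)",onz(d,(302/6+204-.4,430/6+155-.4),.0619+.044), "flange bottom front",onz(d,(302/6+204-.4,420/6+155-.4),.0619+.038))
print("flange sides y", onz(d,(188/6+204-.4,480/6+155-.4),.103),onz(d,(420/6+204-.4,480/6+155-.4),.103))
E
```

```text
hole [ 0.62365382 -0.06881229  0.052     ] [array([0.0008, 0.008 , 0.    ]), array([-0.0008, -0.008 ,  0.    ]), array([ 0.0079, -0.0008,  0.    ])]
tip front edge [ 0.62491756 -0.07054684  0.061     ]
tip front edge [ 0.62533835 -0.07058966  0.062     ]
tip front edge [ 0.62575914 -0.07063248  0.063     ]
flange top front edge (z .106) [ 0.63449958 -0.07138762  0.1059    ] flange bottom front [ 0.63265118 -0.0711889   0.0999    ]
flange sides y [ 0.6288233  -0.05996756  0.103     ] [ 0.62673856 -0.08186329  0.103     ]
```

drive_tool(
  increments=[
    [255, 0.24, -0.21, 0, 0, 0, 0],
    [255, 0.24, -0.21, 0.4, 0, 0, 0],
    [255, 0.24, -0.21, 0.8, 0, 0, 0],
    [255, 0.24, -0.21, 1.2, 0, 0, 0],
    [255, 0.24, -0.21, 1.6, 0, 0, 0],
    [255, 0.24, -0.21, 2.0, 0, 0, 0],
    [255, 0.24, -0.21, 2.4, 0, 0, 0],
    [255, 0.24, -0.21, 2.4, 0, 0, 0],
  ],
)

```text
t: 15.5
tcp_pos: [0.6234, -0.0668, 0.0885]
tool_rot: [0.999, -0.048, -0.001, -0.0]
force: [0.4, -0.4, -0.1]
finger_gap: 0.214
```

drive_tool(
  increments=[
    [255, 0, 0.05, 0.5, 0, 0, 0],
    [255, 0, 0.1, 1.0, 0, 0, 0],
    [255, 0, 0.1, 1.5, 0, 0, 0],
    [255, 0, 0.1, 1.9, 0, 0, 0],
    [255, 0, 0.1, 2.2, 0, 0, 0],
    [255, 0, 0.1, 2.35, 0, 0, 0],
    [255, 0, 0.1, 2.45, 0, 0, 0],
  ],
)

```text
t: 16.2
tcp_pos: [0.6238, -0.0679, 0.065]
tool_rot: [0.999, -0.048, -0.0, -0.0]
force: [-1.8, 0.5, 4.7]
finger_gap: 0.213
```

drive_tool(
  increments=[
    [255, 0, 0, 0.15, 0, 0, 0],
    [255, 0, 0, 0.15, 0, 0, 0],
    [120, 0, 0, 0.05, 0, 0, 0],
    [120, 0, 0, 0, 0, 0, 0],
    [120, 0, 0, 0, 0, 0, 0],
    [120, 0, 0, 0, 0, 0, 0],
    [120, 0, 0, -3, 0, 0, 0],
    [120, 0, 0, -7, 0, 0, 0],
    [0, 0, 0, -11, 0, 0, 0],
    [0, -4, 4, -15, 0, 0, 0],
    [0, -8, 8, -15, 0, 0, 0],
    [0, -12, 12, -15, 0, 0, 0],
    [0, -16, 16, -15, 0, 0, 0],
    [0, -18, 20, -15, 0, 0, 0],
    [0, -18, 20, -15, 0, 0, 0],
    [0, -18, 20, -15, 0, 0, 0],
  ],
)

```text
t: 17.8
tcp_pos: [0.4237, -0.2527, 0.2149]
tool_rot: [0.999, -0.05, -0.0, 0.0]
force: [0.6, 0.9, -0.6]
finger_gap: 0.996
```

```bash
python3 - <<'E'
from h import *
plan([.40,-.39,.22],-85)
im,m=shot("wrist","w9")
d=load("w9")
for n,P in(("u2",[.426,-.397,.058]),("pin bay0",[.6232,-.0688,.09])): print(n,proj(d,P))
E
```

```text
t 17.80 tcp [ 0.4237 -0.2527  0.2149] jaw yaw -95.8 gap 0.996 F [ 0.6  0.9 -0.6] q6 0.91
inc cm [-0.98, 13.9, -0.49] rot [0.001, 0.0004, -0.1877]
u2 [384.90411099 160.68947356]
pin bay0 [55.81161726 17.74269002]
```

drive_tool(
  increments=[
    [0, -0.3, 4, 0, 0, 0, -0.13],
    [0, -0.6, 8, 0, 0, 0, -0.26],
    [0, -1, 12, 0, 0, 0, -0.27],
    [0, -1, 13.9, 0, 0, 0, -0.27],
    [0, -1, 13.9, 0, 0, 0, -0.27],
    [0, -1, 13.9, 0, 0, 0, -0.27],
  ],
)

```text
t: 18.45
tcp_pos: [0.4028, -0.3856, 0.2143]
tool_rot: [0.996, 0.087, -0.0, -0.001]
force: [0.0, 0.9, -0.8]
finger_gap: 1.001
```

```bash
cat >> h.py <<'E'
def unit2(name,box):
    d=load(name); x0,y0,x1,y1=box; I=cv2.imread(f"pics/{name}.png"); g=I[y0:y1,x0:x1].max(2)
    m=(g<60).astype(np.uint8); n,l,st,c=cv2.connectedComponentsWithStats(m)
    for k in range(1,n):
        if st[k,4]<60: continue
        cn=cv2.findContours((l==k).astype(np.uint8),0,2)[0][0][:,0,:]+[x0,y0]
        P=np.array([onz(d,p,.058)[:2]*1000 for p in cn],np.float32); r=cv2.minAreaRect(P); print("blob",st[k],"rect",np.round(r[0],1),np.round(r[1],1),round(r[2],1))
E
python3 - <<'E'
from h import *
plan([.40,-.39,.22],-80)
im,m=shot("wrist","w10")
d=load("w10"); u=proj(d,[.426,-.397,.058]); print(u); x,y=map(int,u)
unit2("w10",(x-45,y-45,x+45,y+40))
cv2.imwrite("pics/w10b.png",cv2.resize(im[y-90:y+60,x-80:x+70],(600,600),interpolation=cv2.INTER_CUBIC)); print(x-80,y-90)
E
```

```text
t 18.45 tcp [ 0.4028 -0.3856  0.2143] jaw yaw -80.0 gap 1.001 F [ 0.   0.9 -0.8] q6 0.43
inc cm [-0.35, 0.38, -0.57] rot [-0.0026, 0.0003, 0.0007]
[269.34237392 154.72951352]
blob [  35   16   27   56 1408] rect [ 428.1 -399.6] [57.7 26.2] 11.5
189 64
```

View pics/w10b.png

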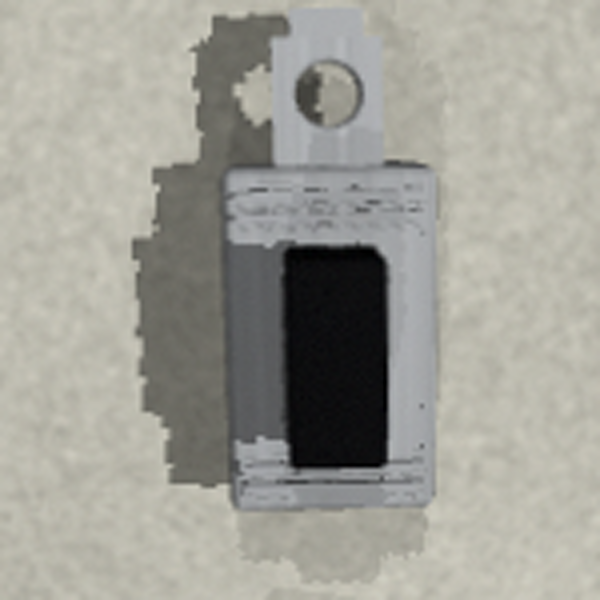

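drive_tool(
  increments=[
    [0, 2.16, 1.78, 4, 0, 0, -0.017],
    [0, 2.16, 1.78, 9, 0, 0, -0.017],
    [0, 2.16, 1.78, 13, 0, 0, -0.017],
    [0, 2.16, 1.78, 16, 0, 0, -0.017],
    [0, 2.16, 1.78, 17.5, 0, 0, -0.017],
    [0, 2.16, 1.78, 17.95, 0, 0, -0.017],
    [0, 2.16, 1.78, 17.95, 0, 0, -0.017],
    [0, 2.16, 1.78, 17.95, 0, 0, -0.017],
    [255, 2.16, 1.78, 17.95, 0, 0, -0.017],
    [255, 2.16, 1.78, 17.95, 0, 0, -0.017],
    [255, 2.16, 1.78, 17.95, 0, 0, -0.017],
    [255, 2.16, 1.78, 17.95, 0, 0, -0.017],
    [255, 2.16, 1.78, 17.95, 0, 0, -0.017],
    [255, 2.16, 1.78, 17.95, 0, 0, -0.017],
    [255, 2.16, 1.78, 17.95, 0, 0, -0.017],
  ],
  force=50,
)

```text
t: 20.0
tcp_pos: [0.427, -0.4014, 0.0359]
tool_rot: [0.995, 0.096, 0.0, 0.0]
force: [-1.0, 0.6, 6.4]
finger_gap: 0.298
```

```bash
python3 - <<'E'
from h import *
# bay1 with fork0 at (.6225,-.0687)
y=np.radians(-5.5);ex=np.array([np.cos(y),np.sin(y)]);ey=np.array([-ex[1],ex[0]])
b=np.array([.6228,-.0687])+.076*ey; print("bay1",b)
plan([*(b-.126*ex),.135],-95.4)
E
```

```text
bay1 [0.63008428 0.00695011]
t 20.00 tcp [ 0.427  -0.4014  0.0359] jaw yaw -79.0 gap 0.298 F [-1.   0.6  6.4] q6 0.43
inc cm [15.64, -39.78, -9.93] rot [0.0005, -0.0003, 0.286]
```

drive_tool(
  increments=[
    [255, 0, 0, -4, 0, 0, 0],
    [255, 0, 0, -8, 0, 0, 0],
    [255, 0, -3, -10.5, 0, 0, 0.05],
    [255, 2, -7, -10.5, 0, 0, 0.15],
    [255, 4, -11, -10.5, 0, 0, 0.286],
    [255, 6, -15, -10.5, 0, 0, 0.286],
    [255, 8, -19, -10.5, 0, 0, 0.286],
    [255, 10, -23, -10.5, 0, 0, 0.286],
    [255, 12, -28, -10.5, 0, 0, 0.286],
    [255, 14, -33, -10.5, 0, 0, 0.286],
    [255, 15.6, -37, -10.5, 0, 0, 0.286],
    [255, 15.6, -39.5, -10, 0, 0, 0.286],
    [255, 15.6, -39.8, -9.9, 0, 0, 0.286],
    [255, 15.6, -39.8, -9.9, 0, 0, 0.286],
    [255, 15.6, -39.8, -9.9, 0, 0, 0.286],
    [255, 15.6, -39.8, -9.9, 0, 0, 0.286],
  ],
)

```text
t: 21.6
tcp_pos: [0.5046, 0.0179, 0.1343]
tool_rot: [0.999, -0.048, 0.0, 0.0]
force: [0.3, -0.7, -3.7]
finger_gap: 0.292
```

```bash
python3 - <<'E'
from h import *
im,m=shot("wrist","w11"); s=manip.sense(); p=s["tcp_pos"]; plan([.504,.019,.12],-95.4)
d=load("w11"); zh=p[2]-.0352+.028
y=np.radians(-5.45);ex=np.array([np.cos(y),np.sin(y)])
for n,P,z in(("fork",[.6301,.0070,.052],.052),("lug",[*(p[:2]+.07*ex),zh],zh)):
    u=proj(d,P).astype(int); r=16; x0,y0=u[0]-r,u[1]-r
    g=im[max(y0,0):u[1]+r,x0:u[0]+r].max(2)
    m=(g<90).astype(np.uint8); k,l,st,c=cv2.connectedComponentsWithStats(m)
    print(n,"exp",u,g.shape)
    for i in range(1,k):
        if st[i,4]>15: q=c[i]+[x0,max(y0,0)]; print(st[i],q.round(1),onz(d,q,z).round(4))
E
```

```text
t 21.65 tcp [0.5045 0.0179 0.1343] jaw yaw -95.5 gap 0.296 F [-0.6  0.  -3.1] q6 1.48
inc cm [-0.06, -0.1, 1.43] rot [0.0002, -0.0005, -0.002]
fork exp [252  37] (32, 32)
[  6   8  21  20 313] [252.1  38.9] [0.6291 0.0072 0.052 ]
lug exp [253 121] (32, 32)
[  1   1  31  31 823] [253.8 121.2] [0.5743 0.011  0.1271]
```

```bash
python3 - <<'E'
from h import *
im=cv2.imread("pics/w11.png"); d=load("w11"); z=.1343-.0352+.028
g=im[85:160,215:295].max(2); m=(g<110).astype(np.uint8);k,l,st,c=cv2.connectedComponentsWithStats(m)
y=np.radians(-5.45);ex=np.array([np.cos(y),np.sin(y)]);ey=np.array([-ex[1],ex[0]]);t=np.array([.5045,.0179]);f=np.array([.6296,.0071])
for i in range(1,k):
    if st[i,4]>30: q=c[i]+[215,85]; P=onz(d,q,z); print(st[i],q.round(1),P.round(4),"rel tcp",(P[:2]-t)@ex,(P[:2]-t)@ey,"fork-lug",(f-P[:2])@ex,(f-P[:2])@ey)
print("tcp lat",(t-f)@ey)
E
```

```text
[  0   0  19  75 695] [220.8 118.7] [0.5773 0.0272 0.1271] rel tcp 0.07160205061741451 0.016166066124259203 fork-lug 0.053958182241694116 -0.015035612955640874
[ 60   0  20  74 474] [285.8 116.3] [ 0.5754 -0.005   0.1271] rel tcp 0.07277390874239595 -0.01608042601609886 fork-lug 0.05278632411671269 0.017210879184717188
[ 23  20  34  34 908] [254.7 121.6] [0.5741 0.0106 0.1271] rel tcp 0.06998349891630118 -0.0006606491286215553 fork-lug 0.05557673394280746 0.0017911022972398828
tcp lat -0.0011304531686183283
```

drive_tool(
  increments=[
    [255, 0, -0.15, 0, 0, 0, 0],
    [255, 0, -0.15, 4, 0, 0, 0],
    [255, 0, -0.15, 6.5, 0, 0, 0],
    [255, 0, -0.15, 7.7, 0, 0, 0],
    [255, 0, -0.15, 8.3, 0, 0, 0],
    [255, 0, -0.15, 8.5, 0, 0, 0],
    [255, 0, -0.15, 8.6, 0, 0, 0],
    [255, 0, -0.15, 8.7, 0, 0, 0],
    [255, 0, -0.15, 8.75, 0, 0, 0],
    [255, 0, -0.15, 8.75, 0, 0, 0],
  ],
)

```text
t: 22.65
tcp_pos: [0.5051, 0.0207, 0.0478]
tool_rot: [0.999, -0.047, 0.001, 0.0]
force: [-0.1, 0.7, 2.1]
finger_gap: 0.295
```

drive_tool(
  increments=[
    [255, 0.6, 0.05, 0, 0, 0, 0],
    [255, 1.2, 0.1, 0, 0, 0, 0],
    [255, 1.8, 0.1, 0, 0, 0, 0],
    [255, 2.4, 0.1, 0, 0, 0, 0],
    [255, 3.0, 0.1, 0, 0, 0, 0],
    [255, 3.6, 0.1, 0, 0, 0, 0],
    [255, 4.2, 0.1, 0, 0, 0, 0],
    [255, 4.8, 0.1, 0, 0, 0, 0],
    [255, 5.2, 0.1, 0, 0, 0, 0],
    [255, 5.5, 0.1, 0, 0, 0, 0],
    [255, 5.7, 0.1, 0, 0, 0, 0],
    [255, 5.9, 0.1, 0, 0, 0, 0],
    [255, 5.9, 0.1, 0, 0, 0, 0],
  ],
)

```text
t: 23.95
tcp_pos: [0.5601, 0.0149, 0.0479]
tool_rot: [0.999, -0.047, -0.003, -0.0]
force: [-6.4, 0.6, 9.3]
finger_gap: 0.292
```

drive_tool(
  increments=[
    [255, 0.2, 0, 0, 0, 0, 0],
    [255, 0.4, 0, 0, 0, 0, 0],
    [255, 0.4, 0, 0, 0, 0, 0],
    [255, 0.4, 0, 0, 0, 0, 0],
  ],
)

```text
t: 24.35
tcp_pos: [0.5611, 0.0149, 0.048]
tool_rot: [0.999, -0.047, -0.006, -0.0]
force: [-11.8, 1.0, 14.2]
finger_gap: 0.294
```

drive_tool(
  increments=[
    [255, 0.2, 0, 0, 0, 0, 0],
    [255, 0.4, 0, 0, 0, 0, 0],
    [255, 0.4, 0, 0, 0, 0, 0],
  ],
)

```text
t: 24.65
tcp_pos: [0.5612, 0.0149, 0.0482]
tool_rot: [0.999, -0.047, -0.01, -0.001]
force: [-18.9, -0.6, 21.4]
finger_gap: 0.296
```

drive_tool(
  increments=[
    [255, -0.5, 0, -0.1, 0, 0, 0],
    [0, -0.9, 0, -0.1, 0, 0, 0],
    [0, -0.9, 0, -0.1, 0, 0, 0],
    [0, -0.9, 0, -0.1, 0, 0, 0],
    [0, -0.9, 0, -0.1, 0, 0, 0],
    [0, -0.9, 0, -3, 0, 0, 0],
    [0, -0.9, 0, -7, 0, 0, 0],
    [120, -0.9, 0, -11.5, 0, 0, 0],
    [120, -0.9, 0, -11.5, 0, 0, 0],
    [120, -0.9, 0, -11.5, 0, 0, 0],
  ],
)

```text
t: 25.65
tcp_pos: [0.563, 0.0141, 0.163]
tool_rot: [0.999, -0.047, 0.002, 0.0]
force: [-0.4, -0.3, -0.3]
finger_gap: 0.532
```

```bash
python3 - <<'E'
from h import *
im,m=shot("wrist","w12"); plan([.6533,-.2327,.0625],-95.45)
d=load("w12")
u=proj(d,[.6299,.0071,.052]).astype(int); r=22; g=im[u[1]-r:u[1]+r,u[0]-r:u[0]+r].max(2)
k,l,st,c=cv2.connectedComponentsWithStats((g<90).astype(np.uint8)); print(u)
for i in range(1,k):
    if st[i,4]>30: q=c[i]+u-r; print(st[i],q.round(1),onz(d,q,.052).round(4))
E
```

```text
t 25.70 tcp [0.5618 0.0143 0.1616] jaw yaw -95.4 gap 0.528 F [-0.7 -0.9 -0.2] q6 1.49
inc cm [11.44, 23.73, 9.91] rot [-0.0, 0.0002, 0.0009]
[254 112]
[ 14  14  18  17 246] [254.7 111.9] [0.6307 0.0072 0.052 ]
```

drive_tool(
  increments=[
    [120, 2, 4, 0, 0, 0, 0],
    [120, 4, 8, 0, 0, 0, 0],
    [120, 6, 12, 0, 0, 0, 0],
    [120, 8, 16, 0, 0, 0, 0],
    [120, 10, 20, 0, 0, 0, 0],
    [120, 11.44, 23.7, 0, 0, 0, 0],
    [120, 11.44, 23.7, 2, 0, 0, 0],
    [120, 11.44, 23.7, 5, 0, 0, 0],
    [120, 11.44, 23.7, 8, 0, 0, 0],
    [120, 11.44, 23.7, 9.5, 0, 0, 0],
    [120, 11.44, 23.7, 10, 0, 0, 0],
    [120, 11.44, 23.7, 10, 0, 0, 0],
    [255, 11.44, 23.7, 10, 0, 0, 0],
    [255, 11.44, 23.7, 10, 0, 0, 0],
    [255, 11.44, 23.7, 10, 0, 0, 0],
    [255, 11.44, 23.7, 10, 0, 0, 0],
    [255, 11.44, 23.7, 10, 0, 0, 0],
  ],
)

```text
t: 27.4
tcp_pos: [0.6547, -0.2329, 0.0636]
tool_rot: [0.999, -0.047, 0.002, 0.001]
force: [-0.8, -0.1, 5.2]
finger_gap: 0.212
```

```bash
python3 - <<'E'
from h import *
plan([.6310,.0078,.115])
E
```

```text
t 27.40 tcp [ 0.6547 -0.2329  0.0636] jaw yaw -95.4 gap 0.212 F [-0.8 -0.1  5.2] q6 1.16
inc cm [-4.6, -23.73, -5.18] rot [0.0, 0.0, 0.0]
```

drive_tool(
  increments=[
    [255, 0, 0, -4, 0, 0, 0],
    [255, 0, 0, -8, 0, 0, 0],
    [255, 0, 0, -9.8, 0, 0, 0],
    [255, -1, -4, -9.8, 0, 0, 0],
    [255, -2, -8, -9.8, 0, 0, 0],
    [255, -3, -12, -9.8, 0, 0, 0],
    [255, -4, -16, -9.8, 0, 0, 0],
    [255, -4.5, -20, -9.8, 0, 0, 0],
    [255, -4.5, -23.7, -9.8, 0, 0, 0],
    [255, -4.5, -23.7, -8, 0, 0, 0],
    [255, -4.5, -23.7, -5.2, 0, 0, 0],
    [255, -4.5, -23.7, -5.2, 0, 0, 0],
    [255, -4.5, -23.7, -5.2, 0, 0, 0],
  ],
)

```text
t: 28.7
tcp_pos: [0.6304, 0.0078, 0.1134]
tool_rot: [0.999, -0.047, -0.001, -0.0]
force: [0.3, -0.6, -0.8]
finger_gap: 0.213
```

```bash
python3 - <<'E'
from h import *
im,m=shot("wrist","w13")
s=manip.sense();p=s["tcp_pos"];print(np.round(p,4),s["force"].round(1))
d=load("w13");u=proj(d,[p[0],p[1],p[2]-.0516]);x0,y0=int(u[0])-50,int(u[1])-60
cv2.imwrite("pics/w13b.png",cv2.resize(im[y0:y0+100,x0:x0+100],(600,600),interpolation=cv2.INTER_CUBIC));print(x0,y0)
E
```

```text
[0.6313 0.0075 0.1143] [-0.1 -0.2  0.2]
204 154
```

View pics/w13b.png

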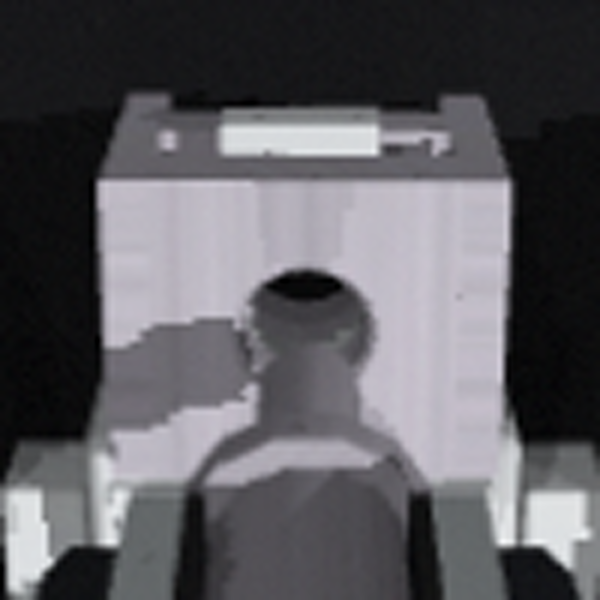

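drive_tool(
  increments=[
    [255, 0.17, 0, 0, 0, 0, 0],
    [255, 0.17, 0, 0.4, 0, 0, 0],
    [255, 0.17, 0, 0.8, 0, 0, 0],
    [255, 0.17, 0, 1.2, 0, 0, 0],
    [255, 0.17, 0, 1.6, 0, 0, 0],
    [255, 0.17, 0, 2.0, 0, 0, 0],
    [255, 0.17, 0, 2.4, 0, 0, 0],
    [255, 0.17, 0, 2.4, 0, 0, 0],
  ],
)

```text
t: 29.55
tcp_pos: [0.6322, 0.0077, 0.0889]
tool_rot: [0.999, -0.047, -0.001, -0.0]
force: [0.0, 0.1, -1.2]
finger_gap: 0.213
```

drive_tool(
  increments=[
    [255, 0, 0, 0.5, 0, 0, 0],
    [255, 0, 0, 1.0, 0, 0, 0],
    [255, 0, 0, 1.5, 0, 0, 0],
    [255, 0, 0, 1.9, 0, 0, 0],
    [255, 0, 0, 2.2, 0, 0, 0],
    [255, 0, 0, 2.35, 0, 0, 0],
    [255, 0, 0, 2.45, 0, 0, 0],
    [255, 0, 0, 2.5, 0, 0, 0],
  ],
)

```text
t: 30.35
tcp_pos: [0.6327, 0.0076, 0.0657]
tool_rot: [0.999, -0.047, 0.0, 0.0]
force: [-2.9, -0.1, 6.5]
finger_gap: 0.218
```

drive_tool(
  increments=[
    [255, 0, 0, 0.15, 0, 0, 0],
    [255, 0, 0, 0.15, 0, 0, 0],
    [120, 0, 0, 0.05, 0, 0, 0],
    [120, 0, 0, 0, 0, 0, 0],
    [120, 0, 0, 0, 0, 0, 0],
    [120, 0, 0, 0, 0, 0, 0],
    [120, 0, 0, -3, 0, 0, 0],
    [120, 0, 0, -7, 0, 0, 0],
    [0, 0, 0, -11, 0, 0, 0],
    [0, -4, -4, -15, 0, 0, 0.02],
    [0, -8, -8, -15, 0, 0, 0.05],
    [0, -12, -12, -15, 0, 0, 0.1],
    [0, -16, -16, -15, 0, 0, 0.1],
    [0, -20, -20, -15, 0, 0, 0.1],
    [0, -24, -25, -15, 0, 0, 0.1],
    [0, -25.5, -26, -15, 0, 0, 0.1],
    [0, -25.5, -26, -15, 0, 0, 0.1],
    [0, -25.5, -26, -15, 0, 0, 0.1],
  ],
)

```text
t: 32.15
tcp_pos: [0.4004, 0.2924, 0.2146]
tool_rot: [0.996, -0.094, -0.001, 0.0]
force: [-0.1, -0.4, -0.3]
finger_gap: 0.997
```

```bash
python3 - <<'E'
from h import *
im,m=shot("wrist","w14"); s=manip.sense(); plan([.4114,.2967,.013],-101.3)
d=load("w14")
A=proj(d,[.535,.272,.074]);G=proj(d,[.415,.296,.042]);B=proj(d,[.617,.314,.19]);print(A,G,B)
P=cv2.resize(im[:,40:472],(756,672),interpolation=cv2.INTER_CUBIC)[:600];cv2.imwrite("pics/w14b.png",P)
E
```

```text
t 32.20 tcp [0.4023 0.2914 0.2147] jaw yaw -100.9 gap 1.002 F [-0.2  0.2 -0.2] q6 2.16
inc cm [0.8, -0.7, 20.17] rot [0.0004, -0.0, 0.0066]
[248.50959166  38.14146869] [248.47733001 158.02427564] [152.25682746 -89.85920471]
```

View pics/w14b.png

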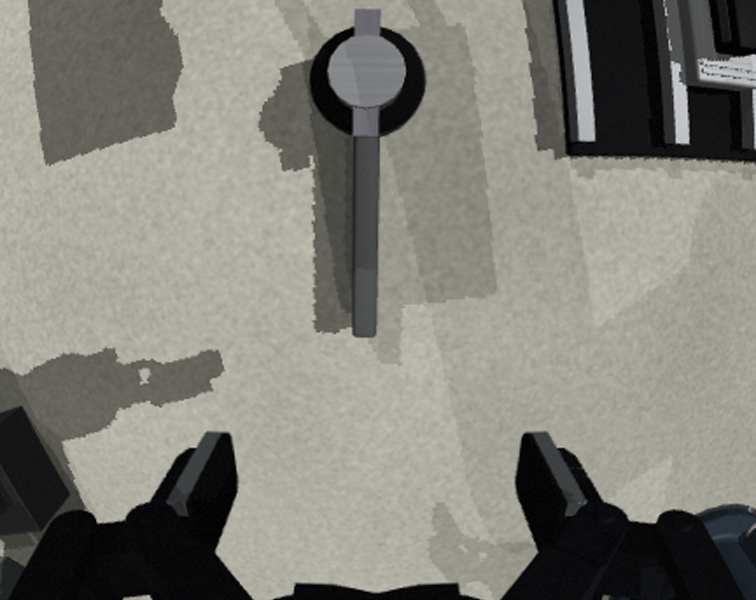

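```bash
python3 - <<'E'
from h import *
d=load("w14");c=lambda x,y:(x/1.75+40-.2,y/1.75-.2)
A=onz(d,c(367,70),.074);E_=onz(d,c(364,337),.042);M=onz(d,c(367,145),.042);print(A,E_,M,"ang",np.degrees(np.arctan2(*(A-E_)[1::-1])),np.degrees(np.arctan2(*(M-E_)[1::-1])),np.linalg.norm((A-E_)[:2]))
a=np.arctan2(*(A-E_)[1::-1]); g=A[:2]-.126*np.array([np.cos(a),np.sin(a)]); print(g); plan([*g,.013],np.degrees(a)-90)
E
```

```text
[0.53322983 0.27139671 0.074     ] [0.37659076 0.30435985 0.042     ] [0.49394553 0.27952186 0.042     ] ang -11.883927384173958 -11.950225496462792 0.16006988188830457
[0.40993041 0.29734385]
t 32.20 tcp [0.4023 0.2914 0.2147] jaw yaw -100.9 gap 1.002 F [-0.2  0.2 -0.2] q6 2.16
inc cm [0.64, -0.74, 20.17] rot [0.0004, -0.0, 0.0167]
```

drive_tool(
  increments=[
    [0, 0.68, -0.73, 4, 0, 0, 0.015],
    [0, 0.68, -0.73, 9, 0, 0, 0.015],
    [0, 0.68, -0.73, 14, 0, 0, 0.015],
    [0, 0.68, -0.73, 18, 0, 0, 0.015],
    [0, 0.68, -0.73, 19.6, 0, 0, 0.015],
    [0, 0.68, -0.73, 20.1, 0, 0, 0.015],
    [0, 0.68, -0.73, 20.1, 0, 0, 0.015],
    [0, 0.68, -0.73, 20.1, 0, 0, 0.015],
    [255, 0.68, -0.73, 20.1, 0, 0, 0.015],
    [255, 0.68, -0.73, 20.1, 0, 0, 0.015],
    [255, 0.68, -0.73, 20.1, 0, 0, 0.015],
    [255, 0.68, -0.73, 20.1, 0, 0, 0.015],
    [255, 0.68, -0.73, 20.1, 0, 0, 0.015],
    [255, 0.68, -0.73, 20.1, 0, 0, 0.015],
    [255, 0.68, -0.73, 20.1, 0, 0, 0.015],
  ],
  force=110,
)

```text
t: 33.7
tcp_pos: [0.4116, 0.2966, 0.0144]
tool_rot: [0.995, -0.104, 0.0, -0.0]
force: [-1.4, 1.0, 4.2]
finger_gap: 0.169
```

```bash
python3 - <<'E'
from h import *
im,m=shot("wrist","w15"); plan([.4105,.2973,.013],-101.9)
d=load("w15")
# lamp collar circle: predicted px and light-gray blob
for z in(.074,.076):
  print(proj(d,[.534,.2717,z]))
E
```

```text
t 33.75 tcp [0.4116 0.2966 0.0144] jaw yaw -101.9 gap 0.169 F [-0.4  1.2  5.7] q6 2.18
inc cm [-0.12, -0.05, 0.14] rot [-0.0005, -0.0009, -0.0006]
[248.77623997 -44.32572583]
[248.62724421 -47.28639678]
```

drive_tool(
  increments=[
    [255, 0, 0, -1, 0, 0, 0],
    [255, 0, 0, -3, 0, 0, 0],
    [255, 0, 0, -5, 0, 0, 0],
    [255, 0, 0, -7, 0, 0, 0],
    [255, 0, 0, -7.8, 0, 0, 0],
    [255, 0, -2, -8, 0, 0, -0.05],
    [255, 0, -4.02, -8, 0, 0, -0.1],
    [255, 1.5, -4.02, -8, 0, 0, -0.154],
    [255, 3, -4.02, -8, 0, 0, -0.154],
    [255, 3, -4.02, -8, 0, 0, -0.154],
    [255, 3, -4.02, -8, 0, 0, -0.154],
  ],
)

```text
t: 34.85
tcp_pos: [0.4487, 0.3286, 0.0934]
tool_rot: [1.0, -0.029, -0.001, 0.0]
force: [-0.6, -0.6, -2.5]
finger_gap: 0.168
```

```bash
python3 - <<'E'
from h import *
for n in("wrist","scene","top"): im,m=shot(n,"x_"+n)
plan([.4923,.3207,.0944],-93.1); s=manip.sense(); print(s["ft_torque"].round(2))
w=load("x_wrist"); p=s["tcp_pos"]; 
E
```

```text
t 35.00 tcp [0.448  0.3289 0.0935] jaw yaw -93.2 gap 0.169 F [-0.1 -0.2 -2. ] q6 2.06
inc cm [4.47, 0.57, -0.1] rot [0.0008, 0.0018, -0.0019]
[0.04 0.24 0.04]
```

drive_tool(
  increments=[
    [255, 1.5, 0.2, 0, 0, 0, 0],
    [255, 3, 0.4, 0, 0, 0, 0],
    [255, 4.2, 0.57, 0, 0, 0, 0],
    [255, 4.5, 0.57, 0, 0, 0, 0],
    [255, 4.5, 0.57, 0, 0, 0, 0],
    [255, 4.5, 0.57, 0, 0, 0, 0],
  ],
)

```text
t: 35.6
tcp_pos: [0.4931, 0.321, 0.0936]
tool_rot: [1.0, -0.028, -0.001, 0.0]
force: [-1.2, -0.2, -2.6]
finger_gap: 0.165
```

```bash
python3 - <<'E'
from h import *
plan([.4923,.3207,.0944],-93.1)
a,m=shot("scene","y_scene");b,_=shot("top","y_top");c,_=shot("wrist","y_wrist")
u=proj(load("y_scene"),[.617,.314,.15]).astype(int);v=proj(load("y_top"),[.617,.314,.15]).astype(int);w=proj(load("y_wrist"),[.617,.314,.19]);print(u,v,w)
f=lambda im,q,r:cv2.resize(im[max(q[1]-r,0):q[1]+r,max(q[0]-r,0):q[0]+r],(400,400),interpolation=cv2.INTER_CUBIC)
cv2.imwrite("pics/yb.png",np.hstack([f(a,u,50),f(b,v,45)]))
E
```

```text
t 35.60 tcp [0.4931 0.321  0.0936] jaw yaw -93.2 gap 0.165 F [-1.2 -0.2 -2.6] q6 2.01
inc cm [-0.08, 0.03, -0.08] rot [0.0004, 0.0013, -0.0014]
[373 169] [102 152] [ 252.37247522 -124.5994868 ]
```

View pics/yb.png

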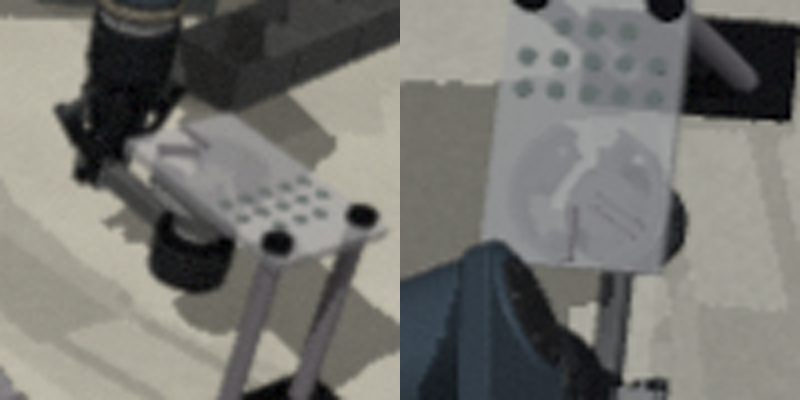

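```bash
python3 - <<'E'
from h import *
t=load("y_top");s=load("y_scene")
ct=lambda P:((proj(t,P)-[57,107])*4.444+[400,0]).round(0); cs=lambda P:((proj(s,P)-[323,119])*4).round(0)
ax=np.array([.4931,.321])+.125*np.array([np.cos(np.radians(-3.2)),np.sin(np.radians(-3.2))]);print(ax)
for n,z,r in(("collar top",.153,.021),("body top",.125,.034),("body bot",.079,.034)):
    C=[*ax,z]; print(n,"top c",ct(C),"right",ct([ax[0],ax[1]-r,z]),"near",ct([ax[0]-r,ax[1],z]),"scene c",cs(C),"+x",cs([ax[0]+r,ax[1],z]),"-y",cs([ax[0],ax[1]-r,z]))
for n,z in(("axis ceil",.19),("axis bot",.164)): print(n,ct([.617,.314,z]),cs([.617,.314,z]))
m=np.radians(-3.1);ex=np.array([np.cos(m),np.sin(m)]);ey=np.array([-ex[1],ex[0]]);a=np.array([.617,.314])
for sy in(1,-1): print("plate corner",ct([*(a-.048*ex+sy*.055*ey),.193]),cs([*(a-.048*ex+sy*.055*ey),.193]))
for sy in(1,-1): print("post top",ct([*(a+.12*ex+sy*.0415*ey),.20]),cs([*(a+.12*ex+sy*.0415*ey),.20]))
# black right rim of lamp: row profile in top picture
I=cv2.imread("pics/y_top.png"); 
for r in(155,157,159): print(r,I[r,112:124].max(1))
S=cv2.imread("pics/y_scene.png")
for r in(184,187,190): print(r,S[r,355:390].max(1))
E
```

```text
[0.6179051  0.31402231]
collar top top c [599. 199.] right [632. 200.] near [597. 232.] scene c [203. 200.] +x [220. 213.] -y [184. 207.]
body top top c [613. 207.] right [666. 209.] near [610. 259.] scene c [196. 227.] +x [224. 248.] -y [165. 238.]
body bot top c [635. 220.] right [686. 222.] near [632. 271.] scene c [185. 269.] +x [212. 290.] -y [155. 280.]
axis ceil [579. 189.] [211. 164.]
axis bot [593. 197.] [205. 189.]
plate corner [479. 258.] [226. 118.]
plate corner [659. 272.] [123. 147.]
post top [529. -11.] [359. 220.]
post top [663.  -0.] [275. 246.]
155 [137 137 136 134 128  87  44  38  40  91 150 162]
157 [135 137 135 140 120  75  46  44  37  86 151 163]
159 [135 135 140 139 104  67  49  43  38 114 154 162]
184 [183 184 185 181 150  84  36  31  26  29  30  29  26  29  22  20  32  26
  27  26  31  24  25  17  24  50  95 109 111 111 108 112 103  93  95]
187 [184 184 186 185 182 141  83  34  25  29  26  29  26  28  31  30  22  17
  16  19  19  20  21  27  58 100 108 110 110 112 110  99  89  88  88]
190 [181 183 184 187 185 184 182 178 156 123  89  61  37  26  18  20  12  21
  21  17  17  35  43  81 102 108 112 110 109 110 100  90  85  92  92]
```

drive_tool(
  increments=[
    [255, -0.08, 0.02, -0.4, 0, 0, 0],
    [255, -0.08, 0.02, -0.8, 0, 0, 0],
    [255, -0.08, 0.02, -1.2, 0, 0, 0],
    [255, -0.08, 0.02, -1.6, 0, 0, 0],
    [255, -0.08, 0.02, -2.0, 0, 0, 0],
    [255, -0.08, 0.02, -2.2, 0, 0, 0],
    [255, -0.08, 0.02, -2.2, 0, 0, 0],
  ],
)

```text
t: 36.45
tcp_pos: [0.4931, 0.3212, 0.1163]
tool_rot: [1.0, -0.028, 0.0, -0.0]
force: [0.7, -0.3, -2.4]
finger_gap: 0.166
```

drive_tool(
  increments=[
    [255, 0, 0, -0.3, 0, 0, 0],
    [255, 0, 0, -0.6, 0, 0, 0],
    [255, 0, 0, -0.8, 0, 0, 0],
    [255, 0, 0, -1.0, 0, 0, 0],
    [255, 0, 0, -1.1, 0, 0, 0],
    [255, 0, 0, -1.2, 0, 0, 0],
    [255, 0, 0, -1.3, 0, 0, 0],
    [255, 0, 0, -1.3, 0, 0, 0],
  ],
)

```text
t: 37.25
tcp_pos: [0.493, 0.3211, 0.1289]
tool_rot: [1.0, -0.028, 0.0, -0.0]
force: [0.0, 0.8, -2.0]
finger_gap: 0.167
```

drive_tool(
  increments=[
    [255, 0, 0, -0.05, 0, 0, 0],
    [255, 0, 0, -0.1, 0, 0, 0],
    [255, 0, 0, -0.15, 0, 0, 0],
    [255, 0, 0, -0.2, 0, 0, 0],
    [255, 0, 0, -0.2, 0, 0, 0],
  ],
)

```text
t: 37.75
tcp_pos: [0.4929, 0.3211, 0.1309]
tool_rot: [1.0, -0.028, 0.0, -0.0]
force: [-0.4, 0.1, -1.0]
finger_gap: 0.164
```

drive_tool(
  increments=[
    [255, 0, 0, -0.1, 0, 0, 0],
    [255, 0, 0, -0.15, 0, 0, 0],
    [255, 0, 0, -0.2, 0, 0, 0],
    [255, 0, 0, -0.2, 0, 0, 0],
  ],
)

```text
t: 38.15
tcp_pos: [0.4923, 0.321, 0.1322]
tool_rot: [1.0, -0.028, -0.001, 0.0]
force: [1.3, 1.4, -6.1]
finger_gap: 0.164
```

```bash
python3 - <<'E'
from h import *
s=manip.sense(); print(s["force"].round(2),s["ft_torque"].round(2)); plan([.4923,.3207,.13],-93.1)
# twist path about axis C, r: increments in tool axes from now
E
```

```text
[ 1.31  1.4  -6.12] [0.16 0.6  0.06]
t 38.15 tcp [0.4923 0.321  0.1322] jaw yaw -93.2 gap 0.164 F [ 1.3  1.4 -6.1] q6 2.01
inc cm [-0.0, 0.03, 0.22] rot [0.0005, 0.0016, -0.0011]
```

drive_tool(
  increments=[
    [255, 0, 0, 0.2, 0, 0, 0],
    [255, 0.02, 0.65, 0.2, 0, 0, -0.0524],
    [255, 0.07, 1.31, 0.2, 0, 0, -0.1047],
    [255, 0.15, 1.96, 0.2, 0, 0, -0.1571],
    [255, 0.27, 2.6, 0.2, 0, 0, -0.2094],
    [255, 0.43, 3.24, 0.2, 0, 0, -0.2618],
    [255, 0.61, 3.86, 0.2, 0, 0, -0.3142],
    [255, 0.61, 3.86, 0.2, 0, 0, -0.3142],
  ],
)

```text
t: 38.95
tcp_pos: [0.4971, 0.2816, 0.1311]
tool_rot: [0.992, 0.129, 0.0, 0.0]
force: [-0.3, 0.1, -3.0]
finger_gap: 0.168
```

```bash
python3 - <<'E'
from h import *
s=manip.sense(); print(s["force"].round(2),s["ft_torque"].round(2)); plan([.4923,.3207,.13],-93.1)
E
```

```text
[-0.31  0.12 -3.  ] [-0.12  0.29  0.02]
t 38.95 tcp [0.4971 0.2816 0.1311] jaw yaw -75.2 gap 0.168 F [-0.3  0.1 -3. ] q6 1.63
inc cm [0.54, -3.9, 0.11] rot [0.0004, -0.0004, 0.3124]
```

drive_tool(
  increments=[
    [255, 0.02, 0.65, 0, 0, 0, -0.0524],
    [255, 0.07, 1.31, 0, 0, 0, -0.1047],
    [255, 0.15, 1.96, 0, 0, 0, -0.1571],
    [255, 0.27, 2.6, 0, 0, 0, -0.2094],
    [255, 0.43, 3.24, 0, 0, 0, -0.2618],
    [255, 0.61, 3.86, 0, 0, 0, -0.3142],
    [255, 0.83, 4.48, 0, 0, 0, -0.3665],
    [255, 1.08, 5.08, 0, 0, 0, -0.4189],
    [255, 1.36, 5.67, 0, 0, 0, -0.4712],
    [255, 1.67, 6.25, 0, 0, 0, -0.5236],
    [255, 2.02, 6.81, 0, 0, 0, -0.576],
    [255, 2.39, 7.35, 0, 0, 0, -0.6283],
    [255, 2.39, 7.35, 0, 0, 0, -0.6283],
  ],
)

```text
t: 40.25
tcp_pos: [0.5397, 0.217, 0.1311]
tool_rot: [0.903, 0.429, 0.001, 0.0]
force: [-0.6, -0.2, -3.1]
finger_gap: 0.163
```

```bash
python3 - <<'E'
from h import *
s=manip.sense(); print(s["force"].round(2),s["ft_torque"].round(2)); plan([.4923,.3207,.13],-33.1)
E
```

```text
[-0.56 -0.16 -3.11] [-0.27  0.1  -0.05]
t 40.25 tcp [0.5397 0.217  0.1311] jaw yaw -39.2 gap 0.163 F [-0.6 -0.2 -3.1] q6 0.88
inc cm [5.03, -10.23, 0.1] rot [0.0015, -0.0007, -0.1072]
```

drive_tool(
  increments=[
    [255, 0.01, 0.44, 0, 0, 0, -0.0349],
    [255, 0.03, 0.87, 0, 0, 0, -0.0698],
    [255, 0.07, 1.31, 0, 0, 0, -0.1047],
    [255, 0.09, 1.52, 0, 0, 0, -0.1222],
    [255, 0.12, 1.74, 0, 0, 0, -0.1396],
    [255, 0.12, 1.74, 0, 0, 0, -0.1396],
  ],
)

```text
t: 40.85
tcp_pos: [0.553, 0.2074, 0.1309]
tool_rot: [0.871, 0.491, 0.0, -0.0]
force: [-0.6, 0.2, -1.2]
finger_gap: 0.167
```

```bash
python3 - <<'E'
from h import *
s=manip.sense(); print(s["force"].round(2),s["ft_torque"].round(2)); plan([.4923,.3207,.13],-33.1)
E
```

```text
[-0.64  0.23 -1.22] [-0.11  0.16  0.02]
t 40.85 tcp [0.553  0.2074 0.1309] jaw yaw -31.2 gap 0.167 F [-0.6  0.2 -1.2] q6 0.71
inc cm [6.55, -11.06, 0.1] rot [-0.0, -0.0002, 0.0335]
```

drive_tool(
  increments=[
    [255, 0, 0.22, 0, 0, 0, -0.0175],
    [255, 0.01, 0.44, 0, 0, 0, -0.0349],
    [255, 0.02, 0.65, 0, 0, 0, -0.0524],
    [255, 0.02, 0.65, 0, 0, 0, -0.0524],
  ],
)

```text
t: 41.25
tcp_pos: [0.5576, 0.2047, 0.1307]
tool_rot: [0.858, 0.514, -0.001, -0.001]
force: [-3.9, 3.4, -0.2]
finger_gap: 0.167
```

```bash
python3 - <<'E'
from h import *
s=manip.sense(); print(s["force"].round(2),s["ft_torque"].round(2)); plan([.4923,.3207,.13],-33.1)
E
```

```text
[-3.92  3.38 -0.21] [ 0.26  0.52 -0.15]
t 41.25 tcp [0.5576 0.2047 0.1307] jaw yaw -28.2 gap 0.167 F [-3.9  3.4 -0.2] q6 0.65
inc cm [7.14, -11.24, 0.1] rot [-0.0029, 0.0001, 0.0857]
```

drive_tool(
  increments=[
    [255, 0, -0.35, 0, 0, 0, 0.028],
    [255, 0, -0.35, 0.2, 0, 0, 0.028],
    [255, 0, -0.35, 0.4, 0, 0, 0.028],
    [255, 0, -0.35, 0.6, 0, 0, 0.028],
    [255, 0, -0.35, 0.7, 0, 0, 0.028],
    [255, 0, -0.35, 0.75, 0, 0, 0.028],
  ],
)

```text
t: 41.85
tcp_pos: [0.5555, 0.2057, 0.1231]
tool_rot: [0.865, 0.502, -0.0, -0.0]
force: [-4.1, 1.4, -0.1]
finger_gap: 0.164
```

```bash
python3 - <<'E'
from h import *
s=manip.sense(); print(s["force"].round(2),s["ft_torque"].round(2)); plan([.4923,.3207,.13],-33.1)
E
```

```text
[-4.13  1.41 -0.07] [0.19 0.37 0.35]
t 41.85 tcp [0.5555 0.2057 0.1231] jaw yaw -29.7 gap 0.164 F [-4.1  1.4 -0.1] q6 0.69
inc cm [6.85, -11.19, -0.68] rot [-0.0004, 0.0002, 0.0586]
```

drive_tool(
  increments=[
    [255, 0, -0.1, 0.08, 0, 0, 0.008],
    [255, 0, -0.1, 0.16, 0, 0, 0.008],
    [255, 0, -0.1, 0.16, 0, 0, 0.008],
  ],
)

```text
t: 42.15
tcp_pos: [0.5548, 0.2061, 0.1216]
tool_rot: [0.867, 0.498, 0.0, -0.0]
force: [-2.9, 2.0, -0.0]
finger_gap: 0.169
```

```bash
python3 - <<'E'
from h import *
s=manip.sense(); print(s["force"].round(2),s["ft_torque"].round(2)); plan([.4923,.3207,.13],-33.1)
t=load("y_top")
im,m=shot("scene","z_scene"); im2,_=shot("top","z_top")
E
```

```text
[-2.94  2.02 -0.02] [0.15 0.32 0.28]
t 42.15 tcp [0.5548 0.2061 0.1216] jaw yaw -30.2 gap 0.169 F [-2.9  2.  -0. ] q6 0.69
inc cm [6.76, -11.17, -0.84] rot [0.0, -0.0, 0.0501]
```

drive_tool(
  increments=[
    [255, 0, -0.05, 0.08, 0, 0, 0.004],
    [255, 0, -0.05, 0.15, 0, 0, 0.004],
    [255, 0, -0.05, 0.15, 0, 0, 0.004],
  ],
)

```text
t: 42.55
tcp_pos: [0.5547, 0.2065, 0.1208]
tool_rot: [0.868, 0.497, 0.001, 0.0]
force: [-3.6, 1.1, 4.2]
finger_gap: 0.168
```

```bash
python3 - <<'E'
from h import *
s=manip.sense(); print(s["force"].round(2),s["ft_torque"].round(2)); plan([.4923,.3207,.13],-33.1)
E
```

```text
[-3.55  1.07  4.24] [0.45 0.26 0.35]
t 42.55 tcp [0.5547 0.2065 0.1208] jaw yaw -30.5 gap 0.168 F [-3.6  1.1  4.2] q6 0.70
inc cm [6.68, -11.16, -0.92] rot [0.0008, -0.0009, 0.0462]
```

drive_tool(
  increments=[
    [255, 0, 0, -0.08, 0, 0, 0],
    [200, 0, 0, -0.08, 0, 0, 0],
    [150, 0, 0, -0.08, 0, 0, 0],
    [80, 0, 0, -0.08, 0, 0, 0],
    [80, 0, 0, -0.08, 0, 0, 0],
    [80, 0, 0, -0.08, 0, 0, 0],
    [80, 0, 0, -0.08, 0, 0, 0],
    [80, 0, 0, -0.5, 0, 0, 0],
  ],
)

```text
t: 43.35
tcp_pos: [0.5539, 0.2063, 0.1248]
tool_rot: [0.868, 0.497, -0.001, -0.0]
force: [-0.9, 0.2, 0.3]
finger_gap: 0.685
```

```bash
python3 - <<'E'
from h import *
s=manip.sense(); print(s["force"].round(2)); plan([.4923,.3207,.13],-33.1)
d=None
im,m=shot("wrist","w20"); d=load("w20")
# handle in view? grey bar ends
a=np.radians(-3.1+180+60)
for th in(58,60,62,64):
    a=np.radians(-3.1+180+th); print(th,[proj(d,[.617+r*np.cos(a),.314+r*np.sin(a),.107+.042]).round(0).tolist() for r in(.09,.12)])
E
```

```text
[-0.92  0.21  0.28]
t 43.35 tcp [0.5539 0.2063 0.1248] jaw yaw -30.5 gap 0.685 F [-0.9  0.2  0.3] q6 0.70
inc cm [6.74, -11.11, -0.51] rot [-0.001, 0.0009, 0.0461]
58 [[235.0, 209.0], [232.0, 268.0]]
60 [[242.0, 210.0], [241.0, 269.0]]
62 [[250.0, 210.0], [249.0, 269.0]]
64 [[257.0, 210.0], [258.0, 269.0]]
```

Now retract upward and away, and check everything numerically with the top, scene and wrist cameras.

drive_tool(
  increments=[
    [80, 0, 0, -2, 0, 0, 0],
    [80, 0, 0, -5, 0, 0, 0],
    [80, 0, 0, -9, 0, 0, 0],
    [80, -3, 0, -13, 0, 0, 0],
    [80, -7, 0, -15, 0, 0, 0],
    [80, -12, 0, -16, 0, 0, 0],
    [80, -16, 0, -16, 0, 0, 0],
    [80, -16, 0, -16, 0, 0, 0],
    [80, -16, 0, -16, 0, 0, 0],
    [80, -16, 0, -16, 0, 0, 0],
  ],
)

```text
t: 44.4
tcp_pos: [0.4739, 0.069, 0.2854]
tool_rot: [0.868, 0.497, 0.001, 0.0]
force: [-0.1, -0.3, -0.4]
finger_gap: 0.688
```

```bash
python3 - <<'E'
from h import *
for n in("wrist","scene","top"): shot(n,"f_"+n)
plan([.45,.1,.3],-90)
d=load("f_wrist"); a=lambda th,r:[.617+r*np.cos(np.radians(176.9+th)),.314+r*np.sin(np.radians(176.9+th))]
I=cv2.imread("pics/f_wrist.png")
# handle top: scan perpendicular at r=.13 and .10 for dark run
for z in (.149,):
  for r in(.085,.11,.14,.155):
    row=[(th,int(I[tuple(proj(d,[*a(th,r),z]).astype(int)[::-1])].max())) for th in np.arange(40,80,1.)]
    dk=[t for t,v in row if v<100]; print("r",r,"dark th",dk[:1],dk[-1:],len(dk),"px",proj(d,[*a(60,r),z]).round(0))
# pins
for n,P in(("pin0",[.6235,-.0685,.09]),("pin1",[.6305,.0073,.09])): print(n,proj(d,P).round(0), proj(load("f_top"),P).round(0), proj(load("f_scene"),P).round(0))
print("lamp in top",proj(load("f_top"),[.617,.314,.15]))
cv2.imwrite("pics/fw.png",cv2.resize(I,(800,600)))
E
```

```text
t 44.55 tcp [0.4738 0.0694 0.285 ] jaw yaw -30.4 gap 0.691 F [ 0.2  0.1 -0. ] q6 0.44
inc cm [1.44, -3.6, -1.5] rot [-0.0002, -0.0, 1.0409]
r 0.085 dark th [np.float64(40.0)] [np.float64(79.0)] 40 px [249. -25.]
r 0.11 dark th [np.float64(40.0)] [np.float64(79.0)] 40 px [247.  -1.]
r 0.14 dark th [np.float64(61.0)] [np.float64(61.0)] 1 px [246.  29.]
r 0.155 dark th [np.float64(61.0)] [np.float64(61.0)] 1 px [245.  44.]
pin0 [404. 198.] [238. 157.] [277. 219.]
pin1 [389. 146.] [213. 154.] [298. 213.]
lamp in top [102.12457907 152.32460372]
```

drive_tool(
  increments=[
    [80, -1, 2, 0, 0, 0, 0.14],
    [80, -2, 4, 0, 0, 0, 0.28],
    [80, -3, 6, 0, 0, 0, 0.42],
    [80, -4, 8, 0, 0, 0, 0.56],
    [80, -5, 10, 1, 0, 0, 0.7],
    [80, -5.3, 10.75, 2, 0, 0, 0.84],
    [80, -5.3, 10.75, 2, 0, 0, 0.98],
    [80, -5.3, 10.75, 2, 0, 0, 1.128],
    [80, -5.3, 10.75, 2, 0, 0, 1.128],
    [80, -5.3, 10.75, 2, 0, 0, 1.128],
    [80, -5.3, 10.75, 2, 0, 0, 1.128],
  ],
)

```text
t: 45.65
tcp_pos: [0.5392, -0.0313, 0.2651]
tool_rot: [0.999, -0.043, -0.0, -0.0]
force: [-1.0, -0.3, -0.2]
finger_gap: 0.686
```

```bash
python3 - <<'E'
from h import *
plan([.54,-.03,.265],-95)
I,_=shot("wrist","g"); d=load("g")
for n,c in(("pin0",[.6232,-.0688]),("pin1",[.6305,.0073])):
    u=proj(d,[*c,.058]).astype(int); print(n,u,"flange px r",np.linalg.norm(proj(d,[c[0],c[1]+.013,.058])-proj(d,[*c,.058])).round(1),"top at",proj(d,[*c,.09]).round(1))
    g=I[u[1]-15:u[1]+16,u[0]-18:u[0]+19].max(2)
    for r in g: print("".join(" .:-=+*#%@"[min(9,int(v)//26)] for v in r))
f=load("f_wrist");J=cv2.imread("pics/f_wrist.png")
for z in(.149,.042):
  for r in(.14,.155):
    print(z,r,[int(J[tuple(proj(f,[.617+r*np.cos(np.radians(176.9+th)),.314+r*np.sin(np.radians(176.9+th)),z]).round().astype(int)[::-1])].max()) for th in range(50,74,1)])
A,B=(cv2.imread(f"pics/{n}.png").astype(int) for n in("top0","f_top"))
D=np.abs(A-B).max(2)
for n,b in(("box",(165,92,212,128)),("bottle",(258,104,276,128)),("driver",(345,135,362,185)),("rack",(264,143,322,163)),("blue",(386,212,414,264))): print(n,"changed px",(D[b[1]:b[3],b[0]:b[2]]>40).sum())
E
```

```text
t 45.65 tcp [ 0.5392 -0.0313  0.2651] jaw yaw -94.9 gap 0.686 F [-1.  -0.3 -0.2] q6 1.39
inc cm [0.07, -0.13, 0.01] rot [-0.0, 0.0001, 0.0015]
pin0 [280  90] flange px r 11.3 top at [283.2  90.1]
##****##*****************##*+**++++++
##****##******************###########
#*****##******************###########
*******##*****************###########
*#*****##*****************###########
#*****#********************##########
******#****+***************##########
##******+==+***+====+*******#########
##******+-+**+=-:::::=*****##########
*******--=**+-=-::::::-=***##########
******+-----::.. .::::::-+*##########
+++++=-----::..     :::::=*########**
==---=-----:..       ::::-**#########
===--==---::..       .:::-**#########
==---=----::..        :::-***########
--=--=--=-::.         .::-+**########
==---=--=-::.         ::::=**########
-=---=--=-::..        ::::=**########
==---===-=-::.        :::-+***#######
==---==--=-:...      .:::-+***#######
===--==-----:.      .:::-=****#######
-----====---::.    .:::-+*****#######
-----====----::....:::-+******####***
==----===------::::-==+*******
[... 1423 characters left out ...]
*****
===+***************+++***********+***
*******************++************++**
0.149 0.14 [206, 199, 205, 203, 181, 183, 185, 188, 188, 190, 81, 88, 108, 110, 109, 114, 98, 191, 218, 213, 210, 215, 212, 213]
0.149 0.155 [177, 184, 191, 185, 183, 195, 187, 187, 192, 195, 197, 87, 109, 109, 110, 113, 169, 218, 217, 220, 217, 222, 218, 220]
0.042 0.14 [195, 191, 184, 193, 196, 196, 195, 190, 190, 75, 87, 107, 108, 110, 111, 113, 113, 101, 213, 214, 218, 217, 211, 218]
0.042 0.155 [188, 186, 179, 201, 214, 211, 212, 213, 220, 215, 225, 223, 221, 217, 212, 203, 211, 220, 217, 225, 219, 210, 211, 212]
box changed px 0
bottle changed px 0
driver changed px 0
rack changed px 115
blue changed px 0
```

```bash
python3 -c "
from station import manip
print(manip.sense()['t'],manip.sign_off())"
```

```text
the job is handed in; nothing more can be done
45.7 None
```

I pinned both silver units in the fixture, hung the lamp locked in the overhead mount, and handed the job in at 45.7 s. No verdict was reported. Only two units were on the bench; I left the blue and purple look-alikes alone.

- **Units:** they are in bays 0 and 1. Each was pushed until it stopped advancing, at about 17 and 19 N.
- **Pins:** both stopped at the tool height expected for a seated head. A last wrist picture, checked numerically, showed a flange centred on each fork hole. That check does not measure the seated height directly.
- **Lamp:** it entered with the handle pointing away from the posts, touched the ceiling, and was turned counter-clockwise to the stop. It then dropped about 11 mm, where 9 mm was expected; I put the difference down to sag in the grip. After release, the handle was still at hanging height. Its bearing read 63°, against a nominal 60°.
- **Bystanders:** the top pictures from start and end showed no change at the interface box, bottle or screwdriver.

I had used all 16 picture views, so the last checks were numeric only. I could not look at the finished scene myself.

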